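Prop the dust cover open and turn up the modelling-stand dial

ROBOT

A 6-joint arm with a two-finger parallel gripper is mounted at the origin on the work surface. World frame = base frame: x ahead of the robot, y to its left, z up, the work surface at z = 0. Lengths are in m, angles in rad, forces in N, time in s.
With the tool pointing down it reaches from about 0.375 to 0.925 m from the base axis. Payload 5.7 kg.
Tool frame: the origin (TCP) lies between the finger pads; the fingertips stand 22 mm ahead of it and the grasp point (between the pads) lies 3 mm ahead of it (env.tcp_to_tips is the distance from the TCP to the fingertips, in m); y points along the fingers, x is the direction in which the jaws open and shut, and the axes are right-handed (so a half turn about y gives the same grasp; the last joint's range is limited). The gripper opens to 85 mm and grips with 20 to 120 N. Pads are 22 mm wide; open, the fingers measure 114 mm over their backs; the gripper's body (76 mm by 85 mm) begins 54 mm behind the grasp point. The pads swing forward as they close: fully open they stand 13 mm farther back than shut.
Start: joints at [-1.312, 0.359, 1.51, -0, 1.272, -0.115], TCP at [0.219, -0.559, 0.253] pointing down, gripper open.
Joint ranges: [-2.97, 2.97], [-1.01, 2.36], [0.21, 2.38], [-0.96, 4.11], [0.2, 2.71], [-2.98, 2.98]. Speed limits (rad/s): [2.39, 2.39, 3.14, 3.14, 3.14, 3.14].

INTERFACE

Orientations are given as a 3x3 rotation matrix whose columns are the frame's x, y, z axes.
In Python, from station import read_state, optics, env, models gives the robot as it stands. The module is installed in compiled form; this text tells all that it offers.
- The arm moves only by the tool step_arm, never from a script. Its argument "increments" is a list that holds one entry, the list of rows, each a list of 7 numbers: the finger opening in mm, from 0 to 85.4, then the shift along the world's x, y, z in mm, then the turn, a rotation vector about the world's x, y, z in rad. A call has 1 to 10 rows; each row shifts and turns the pose as measured when the row begins; what a row does not reach is not made up. A row lasts 1/12 s, in which the tool goes at most 41.7 mm and 7.16 degrees, less where a joint would pass 70% of its speed; a pose out of reach is approached as far as the arm can. A call is refused whole if a number of a shift passes 41.7 or a number of a turn 0.125, either way. A call with a gripper value outside its range is refused whole. The fingers move at their own pace and stop on an object; "newtons" is the grip in N (left out, the last holds). Time passes only in rows, so rows that do not move let the fingers close. It gives the time, the measured TCP pose, the force and the opening at its end, in the units of the state.
- read_state(): the state, without advancing time (a new reading comes with each control period).
- optics.snapshot(name): name is "side" or "top"; returns the picture (480x640x3 uint8, red, green, blue); there is no depth.
- optics.camera_info(name): a dict with "K" (3x3 intrinsics, pixels), "camera_from_world" (4x4, takes a point from world to camera coordinates). Camera axes: x right, y down, z forward; pixel columns grow to the right and rows downward; lengths in m; the calibration is good to about 2 mm. A picture is of the moment at which its call begins. camera_info takes no time and is no camera call.
- env.close_job(): hands the job in, once; it reports no verdict.
Trained networks look in the newest picture that a camera, given by its name, has taken for a name from the list of things; names that differ only in an ending like _2 or _b are one class to them, and where a whole thing is asked for, a point or a joint stands for the part that bears it (a point fixed in the world has none). Each returns a list of dicts, best first, with "confidence" (0 to 1); they miss things now and then, are a little off and sometimes report something else, mostly with a low value. They report only what shows in the picture. A call takes as long as a camera call. They do not tell look-alikes from the thing itself.
- models.search_frame(camera, target): "rect" ([left, top, right, bottom] in pixels, round what is visible of it).
- models.spot_point(camera, target): "position" ([column, row] in pixels: a listed point, or the origin of a listed thing).
The state is a dict: "t": time; "joint_pos": joint angles; "joint_velocities": joint speeds; "joint_torque": joint torques, N m; "tool_pos": TCP position; "orientation": TCP orientation; "wrist_force": force on the tool from outside, world axes, zero at the start; "ft_torque": the same for the moment, N m; "opening": finger opening in m.
Only numpy, scipy, OpenCV 4.12 (cv2) and the standard library are available. Lean on these libraries where they do the work, as an engineer would, in place of code of your own. Each camera call takes 0.05 s, during which the arm holds its last target.

TASK

The modelling stand's speed dial is under a dust cover that falls shut by itself. Use the loose steel prop: lift the cover with its orange arm, feel for the socket in the tower (its head has slipped a little) and push the foot fully home, upright, beside the box so the cover stays up resting on the arm, and let go of it. Then turn the dial clockwise until it meets its red stop mark, and leave it all like that; do not jam the prop, wrench the dial past its stop, let the cover slam, or disturb the bust, the mug or the plaque.

Things in the scene. Friction and masses are not known exactly. Their poses are not given: they have to be found in the camera images.
- prop_grip (a point): Point on the axis of the loose prop's post, 90 mm above the foot's underside, in the bare upper part where it is gripped across its x faces. The prop is a 160 g upright steel post, 14 x 14 mm square, 117 mm tall, with an orange side arm along its own +y; z is up along the post. It starts upright in the block's hole.
- prop_foot (a point): Centre of the underside of the prop's foot, 90 mm straight below prop_grip; axes of the prop. A dark 34 x 36 x 6 mm collar begins 30 mm above the underside; the 30 mm below the collar are the foot, a flat tongue 14 mm thick along x and 24 mm wide along y, its lowest 2 mm narrowed by 1.5 mm.
- prop_arm (a point): Point on the axis of the prop's orange arm near its free end, 90 mm along the prop's +y from the post's axis, 55 mm above the foot's underside. The arm is round, 10 mm thick, and runs level from the post to 91 mm from its axis.
- prop: The prop as a whole; origin at the centre of the foot's underside (same point as prop_foot).
- block: Fixed wooden block, 80 x 80 x 45 mm, origin at the centre of its underside. An 18 x 28 mm hole, 32 mm deep, in its top holds the prop's foot at the start, the collar resting on the block's top.
- console: Fixed green control box, origin under it on the table; its front faces its own -x, z up. Box from x -70 to +130, y -70 to +70 mm, top panel 50 mm high. A 44 x 50 mm green tower, 160 mm tall with an aluminium head, stands beside it at x 75, y -110 mm. The gap between panel and closed cover is open at the front and sides.
- socket (a point): Centre of the mouth of the slot-shaped socket in the tower's top, at x 82, y -110, z 160 mm of the box, as drawn; axes as the box. The clamped aluminium head has really slipped 3 to 12 mm from there towards the box's -x: feel for it. Slot 16 mm (x) by 26 mm (y), 1 mm chamfer, 32 mm deep; home, the collar rests on the head. The prop goes in with its axes along the box's, arm to +y under the cover.
- cover_hinge (a point): Middle of the cover's hinge axis, which runs along the box's y, at x 100, y 0, z 102 mm of the box; axes as the box.
- cover_lip (a point): Middle of the free front edge of the cover, 175 mm from the hinge axis. The cover is a clear flat plate with a yellow border, 120 mm wide (box y -60 to +60) and 4.5 mm thick, 160 g; closed it is level, its underside 50 mm above the panel and its lip overhanging the front of the box by 5 mm.
- cover (a joint): Opening angle of the cover in rad: 0 closed (level), growing as the lip swings up and back towards the box's +x; hard stop at 1.55. Weight and a spring (about 0.06 to 0.1 N m) always swing it shut. Resting on the arm of the fully seated prop it stands at about 1.25 to 1.37.
- dial (a joint): Angle of the dial in rad; grows as it is turned clockwise seen from above, from 0 to the hard stop at 1.4, where its white pointer is at the red mark. The stop is a little springy: forced, it gives about 0.1 rad per 0.8 N m. Friction holds it where it is left (0.08 N m, give or take).
- dial_grip (a point): On the dial's vertical axis, 37 mm above the panel (box x -30, y 0, z 87 mm), the height to grip. The dial is a 44 mm black disc, top 14 mm above the panel, with an upright bar on it 42 mm long along this point's x, 14 mm thick along its y, top 44 mm above the panel. Axes turn with the dial; they are the box's when it reads 0.
- bust: Small white plaster bust on a 60 mm square wooden foot, 114 mm tall, loose; origin at the centre of its underside. Leave alone.
- mug: Black mug, 72 mm wide, 90 mm tall, with modelling tools standing in it to 145 mm, loose; origin at the centre of its underside. Leave alone.
- plaque: White plaster relief plaque, 140 x 100 x 16 mm, lying flat, loose; origin at the centre of its underside. Leave alone.
Not all that is in view belongs to the job. What is shaped like the prop but pink or turquoise is not meant.

How it is judged:
By the outcome, as a careful person would: the job done as asked, in the order asked, and still so for the second after the job is handed in, with the robot touching nothing.
It also fails if it takes over 72 s, if anything falls off the work surface, if the arm or the gripper's body presses on something with over 40 N, if the wrist force passes 120 N, or if a joint passes its speed limit or range.

## Working session

There is one attempt and no reset: what is moved stays moved. The work goes in short steps, Python scripts to look and compute and a tool call to move; the robot and the scene stay as the last step left them, time stands still between calls to the robot, and variables do not carry over. Pictures are saved under pics/ and viewed, and the job is handed in when it is done.

Besides the shell and the picture viewer there is one more tool, called after ">>>" by a JSON object that holds its "fn" and its "kwargs", one argument or row to a line. step_arm: Moves the arm, as the interface text tells. Its arguments: {"type":"object","properties":{"increments":{"type":"array","items":{"type":"array","items":{"type":"array","items":{"type":"number"}}}},"newtons":{"type":"number"}},"required":["increments"]}

```bash
mkdir -p pics; ls
python3 - <<'E'
from station import read_state, optics, env, models
import cv2, numpy as np
s=read_state(); print({k:np.round(v,3).tolist() for k,v in s.items()})
for n in("side","top"):
    im=optics.snapshot(n); cv2.imwrite(f"pics/{n}0.png",im[:,:,::-1])
    ci=optics.camera_info(n); print(n,np.round(ci["K"],1).tolist(),np.round(ci["camera_from_world"],3).tolist())
    for t in("prop_grip","prop_foot","prop_arm","block","console","socket","cover_hinge","cover_lip","dial_grip","bust","mug","plaque"):
        print(n,t,[(np.round(d["position"],1).tolist(),round(d["confidence"],2)) for d in models.spot_point(n,t)])
E
```

```text
pics
{'t': 0.0, 'joint_pos': [-1.312, 0.359, 1.511, 0.0, 1.273, -0.115], 'joint_velocities': [0.001, -0.001, -0.0, 0.0, 0.001, -0.002], 'joint_torque': [-0.003, -52.763, -27.862, -0.0, 0.013, -0.0], 'tool_pos': [0.219, -0.558, 0.252], 'orientation': [[0.365, -0.0, 0.931], [-0.931, 0.002, 0.365], [-0.002, -1.0, 0.0]], 'wrist_force': [-0.027, -0.938, 0.112], 'ft_torque': [0.0, 0.039, 0.047], 'opening': 0.085}
side [[521.1, 0.0, 316.0], [0.0, 521.1, 248.6], [0.0, 0.0, 1.0]] [[-0.902, -0.431, -0.0, 0.487], [-0.279, 0.586, -0.761, 0.223], [0.328, -0.686, -0.649, 1.053], [0.0, 0.0, 0.0, 1.0]]
side prop_grip [([282.0, 364.7], 0.71), ([332.3, 301.8], 0.65)]
side prop_foot [([349.4, 413.8], 0.88), ([331.0, 330.6], 0.82), ([337.5, 195.6], 0.59), ([284.4, 394.3], 0.57)]
side prop_arm [([335.4, 350.7], 0.94), ([276.3, 419.9], 0.93), ([393.3, 381.2], 0.9)]
side block [([280.0, 397.5], 0.83)]
side console [([305.7, 274.2], 0.57)]
side socket [([296.7, 184.9], 0.68)]
side cover_hinge [([269.3, 229.1], 0.59)]
side cover_lip [([337.2, 253.0], 0.66)]
side dial_grip [([275.5, 418.3], 0.21)]
side bust [([380.5, 206.3], 0.59)]
side mug [([191.1, 376.1], 0.76)]
side plaque [([338.5, 196.3], 0.58)]
top [[491.7, 0.0, 317.6], [0.0, 491.7, 243.7], [0.0, 0.0, 1.0]] [[-0.005, -1.0, -0.001, 0.014], [-0.999, 0.005, -0.054, 0.521], [0.054, 0.0, -0.999, 1.324], [0.0, 0.0, 0.0, 1.0]]
top prop_grip [([205.8, 313.7], 0.8), ([196.1, 266.1], 0.66), ([264.9, 273.6], 0.64)]
top prop_foot []
top prop_arm [([165.6, 278.9], 0.85), ([229.7, 338.8], 0.79), ([190.7, 202.4], 0.73), ([242.9, 288.2], 0.51)]
top block [([204.4, 266.6], 0.61)]
top console [([327.3, 228.5], 0.75)]
top socket [([321.8, 252.6], 0.65), ([366.7, 187.9], 0.56)]
top cover_hinge [([326.7, 185.3], 0.57)]
top cover_lip [([326.4, 252.2], 0.84)]
top dial_grip []
top bust [([443.5, 249.7], 0.58)]
top mug [([189.4, 202.6], 0.9)]
top plaque [([442.8, 203.5], 0.58), ([444.0, 251.2], 0.43)]
```

View pics/side0.png

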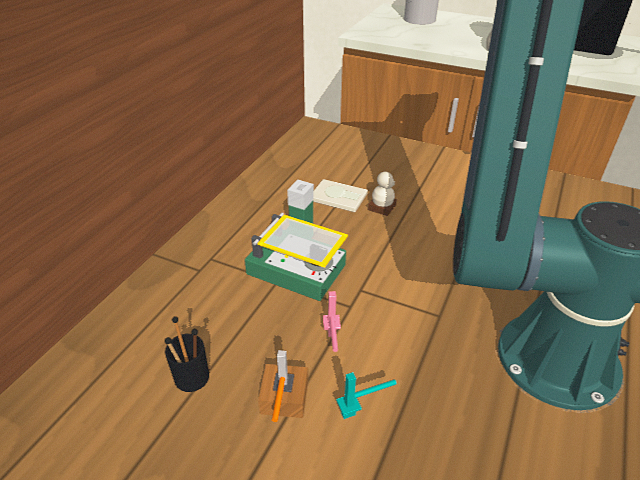

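View pics/top0.png

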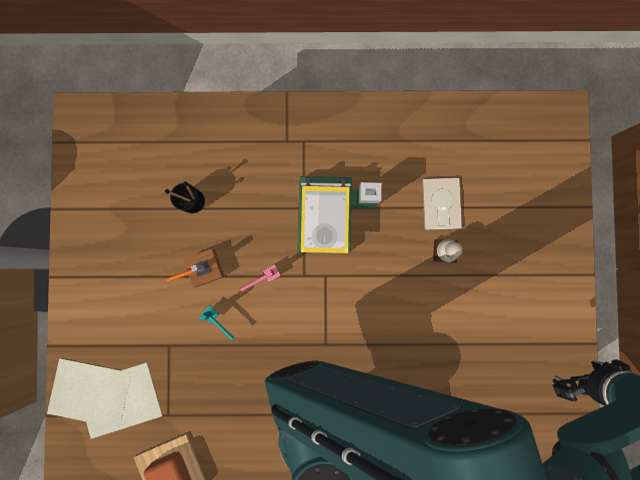

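```bash
cat > h.py <<'E'
from station import read_state, optics, env, models
import cv2, numpy as np
def P(cam,p):
    ci=optics.camera_info(cam); p=np.atleast_2d(p).astype(float)
    q=p@ci["camera_from_world"][:3,:3].T+ci["camera_from_world"][:3,3]
    q=q@np.array(ci["K"]).T; return q[:,:2]/q[:,2:]
def atz(cam,uv,z):
    ci=optics.camera_info(cam); T=np.array(ci["camera_from_world"]);R=T[:3,:3];c=-R.T@T[:3,3]
    d=R.T@np.linalg.inv(ci["K"])@np.array([uv[0],uv[1],1.]); return c+d*(z-c[2])/d[2]
def crop(src,dst,x0,y0,x1,y1,f):
    im=cv2.imread(src)[y0:y1,x0:x1]; im=cv2.resize(im,None,fx=f,fy=f,interpolation=cv2.INTER_CUBIC); cv2.imwrite(dst,im)
def st():
    s=read_state(); print(round(s["t"],3),np.round(np.array(s["tool_pos"])*1000,1).tolist(),"F",np.round(s["wrist_force"],1).tolist(),"T",np.round(s["ft_torque"],2).tolist(),"op",round(s["opening"]*1000,1),"q",np.round(s["joint_pos"],3).tolist()); print(np.round(s["orientation"],4).tolist())
E
python3 - <<'E'
from h import *
crop("pics/top0.png","pics/t_con.png",290,170,400,265,7)
crop("pics/top0.png","pics/t_prop.png",155,240,285,340,6)
crop("pics/side0.png","pics/s_con.png",235,170,355,305,4)
crop("pics/side0.png","pics/s_prop.png",250,335,410,430,5)
E
```

```text
(no output)
```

View pics/t_con.png

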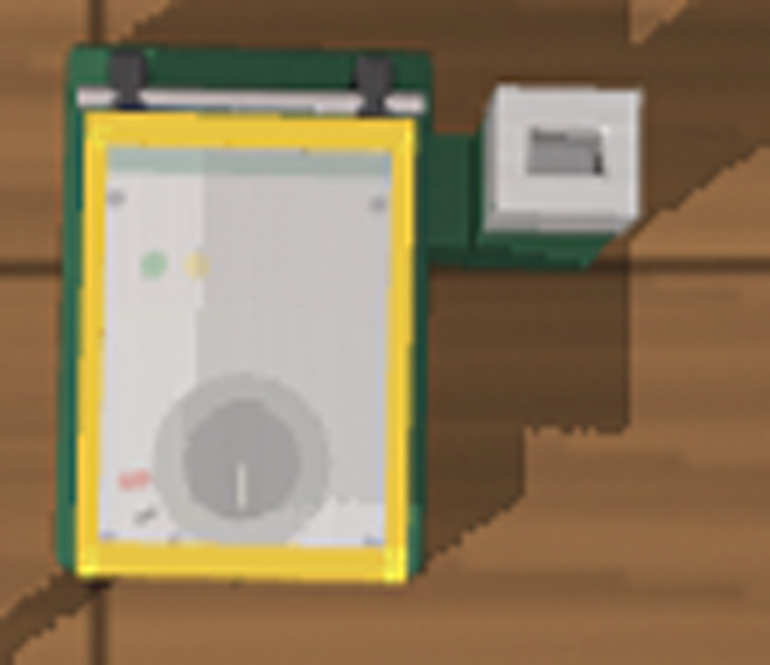

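View pics/t_prop.png

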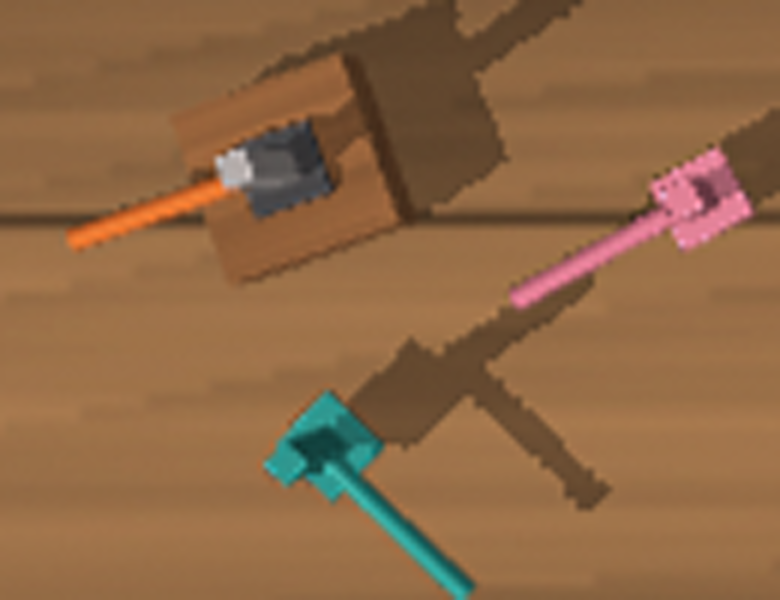

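View pics/s_con.png

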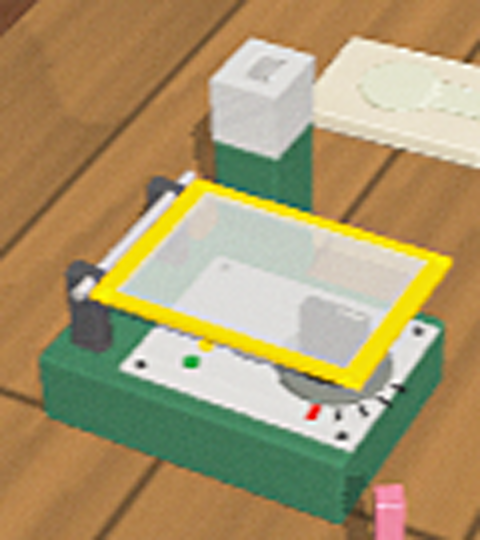

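View pics/s_prop.png

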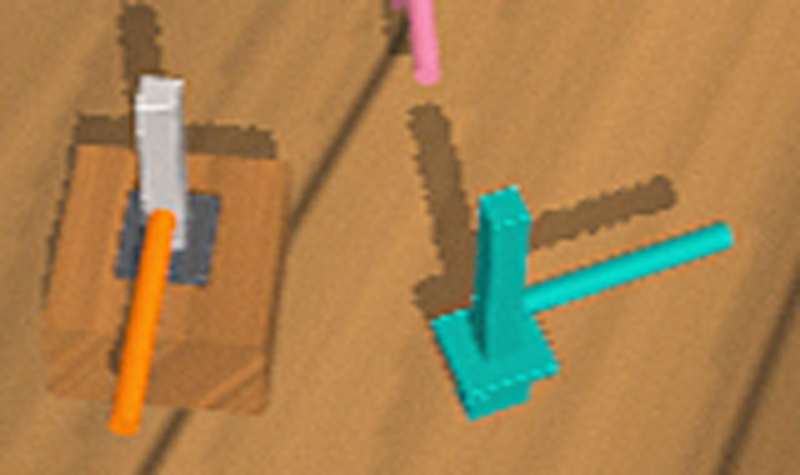

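```bash
cat > fit.py <<'E'
from h import *
from scipy.optimize import least_squares
def fit(obs,x0,zfix=0):
    def xf(v,p):
        c,s=np.cos(v[2]),np.sin(v[2]); p=np.array(p)/1000.
        return np.array([v[0]+c*p[0]-s*p[1],v[1]+s*p[0]+c*p[1],p[2]+zfix])
    def r(v): return np.concatenate([P(c,xf(v,p))[0]-np.array(uv) for c,p,uv in obs])
    s=least_squares(r,x0,loss="soft_l1"); rr=r(s.x).reshape(-1,2)
    for (c,p,uv),e in zip(obs,rr): print(c,p,np.round(uv,1),np.round(e,1))
    return s.x,xf
t=lambda f,x0,y0:(lambda u,v:(u/f+x0-.5+.5/f,v/f+y0-.5+.5/f))
if __name__=="__main__":
    T=t(7,290,170);S=t(4,235,170)
    con=[("top",(130,70,50),T(70,47)),("top",(130,-70,50),T(432,50)),("top",(-70,70,50),T(57,567)),("top",(-70,-70,50),T(418,573)),
    ("top",(-75,60,104.5),T(77,577)),("top",(-75,-60,104.5),T(407,582)),
    ("side",(-75,60,104.5),S(362,388)),("side",(-75,-60,104.5),S(452,262)),("side",(-70,70,50),S(350,452)),("side",(130,70,50),S(42,352)),("side",(-70,-70,50),S(442,322))]
    for sel in("top","side",""):
        v,xf=fit([o for o in con if sel in o[0]],[.6,0,0]); print(sel,v)
    # slot
    print("slot top",atz("top",T(565,152),.16),"side",atz("side",S(268,68),.16),"pred",xf(v,(82,-110,160)))
    print("head corners local")
    for c,f,L in(("top",T,[(497,86),(642,90),(637,236),(485,215)]),("side",S,[(255,40),(317,65),(275,100),(210,82)]),):
        for u in L:
            w=atz(c,f(*u),.16)-xf(v,(0,0,0)); cc,s=np.cos(v[2]),np.sin(v[2]); print(c,np.round([cc*w[0]*1e3+s*w[1]*1e3,-s*w[0]*1e3+cc*w[1]*1e3]))
    print("grip dial",xf(v,(-30,0,87)))
    T=t(6,155,240);S=t(5,250,335)
    blk=[("top",(a,b,45),T(*u)) for a,b,u in((40,40,(173,120)),(40,-40,(345,57)),(-40,-40,(410,217)),(-40,40,(238,282)))]
    blk+=[("side",(40,-40,45),S(285,158)),("side",(40,40,45),S(80,145))]
    v,_=fit(blk,[.5,.25,.3]); print("block",v)
    pr=[("top",(0,0,117),T(234,168)),("top",(0,91,55),T(74,240)),("side",(0,0,117),S(161,90)),("side",(0,91,55),S(124,425)),
    ]
    # collar corners 36 mm
    pr+=[("side",(17,18,36),S(118,278)) ] if 0 else []
    for sel in("top","side",""):
        v,xf=fit([o for o in pr if sel in o[0]],[.5,.25,.3],.015); print("prop",sel,v)
E
python3 fit.py
```

```text
top (130, 70, 50) [299.6 176.3] [-0.6 -0.5]
top (130, -70, 50) [351.3 176.7] [0.2 0.1]
top (-70, 70, 50) [297.7 250.6] [-0.3  0.1]
top (-70, -70, 50) [349.3 251.4] [1.  0.3]
top (-75, 60, 104.5) [300.6 252. ] [-0.2 -0.1]
top (-75, -60, 104.5) [347.7 252.7] [0.  0.1]
top [ 0.56894333 -0.00681054 -0.02450682]
side (-75, 60, 104.5) [325.1 266.6] [-0.1 -0.8]
side (-75, -60, 104.5) [347.6 235.1] [ 1.  -0.7]
side (-70, 70, 50) [322.1 282.6] [-1.4  3.6]
side (130, 70, 50) [245.1 257.6] [-1.   0.7]
side (-70, -70, 50) [345.1 250.1] [ 2.4 -0.8]
side [ 0.56593633 -0.00985844 -0.03361419]
top (130, 70, 50) [299.6 176.3] [-0.3 -0.1]
top (130, -70, 50) [351.3 176.7] [0.5 0.4]
top (-70, 70, 50) [297.7 250.6] [-0.   0.5]
top (-70, -70, 50) [349.3 251.4] [1.3 0.7]
top (-75, 60, 104.5) [300.6 252. ] [0.1 0.3]
top (-75, -60, 104.5) [347.7 252.7] [0.3 0.5]
side (-75, 60, 104.5) [325.1 266.6] [-1.  -0.6]
side (-75, -60, 104.5) [347.6 235.1] [-0.3 -0.6]
side (-70, 70, 50) [322.1 282.6] [-2.3  3.9]
side (130, 70, 50) [245.1 257.6] [-2.3  1.5]
side (-70, -70, 50) [345.1 250.1] [ 1.2 -0.7]
 [ 0.56791448 -0.
[... 427 characters left out ...]
 249.1] [0.6 0.3]
top (-40, -40, 45) [222.9 275.8] [0.1 1.8]
top (-40, 40, 45) [194.2 286.6] [0.4 1.7]
side (40, -40, 45) [306.6 366.2] [-40.3  -3.2]
side (40, 40, 45) [265.6 363.6] [-6.5 35.9]
block [0.45412444 0.3137903  0.35617583]
top (0, 0, 117) [193.6 267.6] [ 0.2 -0.1]
top (0, 91, 55) [166.9 279.6] [-0.2  0.1]
prop top [0.45705633 0.31811206 0.34425217]
side (0, 0, 117) [281.8 352.6] [-0.   0.2]
side (0, 91, 55) [274.4 419.6] [ 0.  -0.2]
prop side [0.45464848 0.31490989 0.33026474]
top (0, 0, 117) [193.6 267.6] [1.1 0.6]
top (0, 91, 55) [166.9 279.6] [0.6 0.4]
side (0, 0, 117) [281.8 352.6] [-0.7  0.4]
side (0, 91, 55) [274.4 419.6] [-0.4  0.2]
prop  [0.45539346 0.315839   0.33528966]
```

>>> {"fn": "step_arm", "kwargs": {
  "increments": [
    [[85, 28, 28, 8, 0, 0, 0.12], [85, 28, 28, 8, 0, 0, 0.12], [85, 28, 28, 8, 0, 0, 0.12], [85, 28, 28, 8, 0, 0, 0.12], [85, 28, 28, 8, 0, 0, 0.12], [85, 28, 28, 8, 0, 0, 0.12], [85, 28, 28, 8, 0, 0, 0.12], [85, 28, 28, 0, 0, 0, 0.12], [85, 28, 28, 0, 0, 0, 0.12], [85, 28, 28, 0, 0, 0, 0.12]]
  ],
  "newtons": 60
}}

```text
t: 2.13
tool_pos: [0.5028, -0.2733, 0.3126]
orientation: [[0.999, 0.005, -0.039], [0.04, -0.007, 0.999], [0.005, -1.0, -0.007]]
wrist_force: [0.3, -0.2, 0.9]
opening: 0.085
```

>>> {"fn": "step_arm", "kwargs": {
  "increments": [
    [[85, 6, 38, 0, 0, 0, 0], [85, 6, 38, 0, 0, 0, 0], [85, 6, 38, 0, 0, 0, 0], [85, 6, 38, 0, 0, 0, 0], [85, 6, 38, 0, 0, 0, 0], [85, 0, 38, 0, 0, 0, 0.05], [85, -5, 38, 0, 0, 0, 0.05], [85, -12, 38, 0, 0, 0, 0.05], [85, -15, 38, 0, 0, 0, 0.05], [85, -15, 36, -8, 0, 0, 0.05]]
  ]
}}

```text
t: 2.97
tool_pos: [0.4955, 0.1213, 0.3071]
orientation: [[0.953, 0.021, -0.303], [0.303, -0.004, 0.953], [0.019, -1.0, -0.01]]
wrist_force: [0.2, 0.6, -0.8]
opening: 0.085
```

>>> {"fn": "step_arm", "kwargs": {
  "increments": [
    [[85, -6, 30, -12, 0, 0.01, 0.01], [85, -6, 30, -12, 0, 0.01, 0.01], [85, -6, 30, -15, 0, 0, 0.01], [85, -6, 30, -15, 0, 0, 0], [85, -6, 30, -15, 0, 0, 0], [85, -6, 30, -15, 0, 0, 0], [85, -3, 14, -10, 0, 0, 0], [85, 0, 0, 0, 0, 0, 0]]
  ]
}}

```text
t: 3.63
tool_pos: [0.4494, 0.3319, 0.2106]
orientation: [[0.94, 0.005, -0.342], [0.342, -0.0, 0.94], [0.005, -1.0, -0.002]]
wrist_force: [0.2, -0.1, 1.0]
opening: 0.0848
```

Run:
```python
from h import *
st()
for n in("side","top"):
    im=optics.snapshot(n); cv2.imwrite(f"pics/{n}1.png",im[:,:,::-1])
    print(np.round(P(n,np.array(read_state()["tool_pos"])),1))
crop("pics/side1.png","pics/s1.png",210,270,370,430,4)
crop("pics/top1.png","pics/t1.png",140,210,280,310,5)
```

```text
3.633 [449.4, 331.9, 210.6] F [0.2, -0.1, 1.0] T [0.04, 0.01, -0.01] op 84.8 q [0.514, 0.341, 1.655, -0.003, 1.141, 0.166]
[[0.9395, 0.0054, -0.3425], [0.3425, -0.0002, 0.9395], [0.005, -1.0, -0.002]]
[[277.5 329.8]]
[[179.9 270.1]]
```

View pics/s1.png

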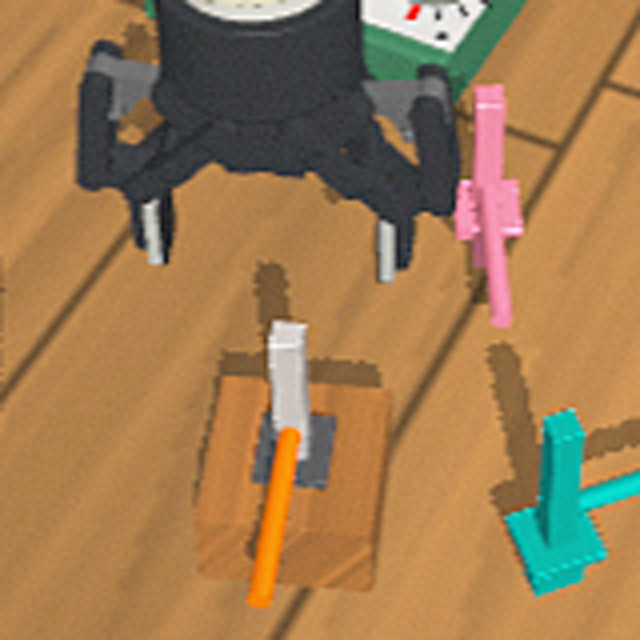

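View pics/top1.png

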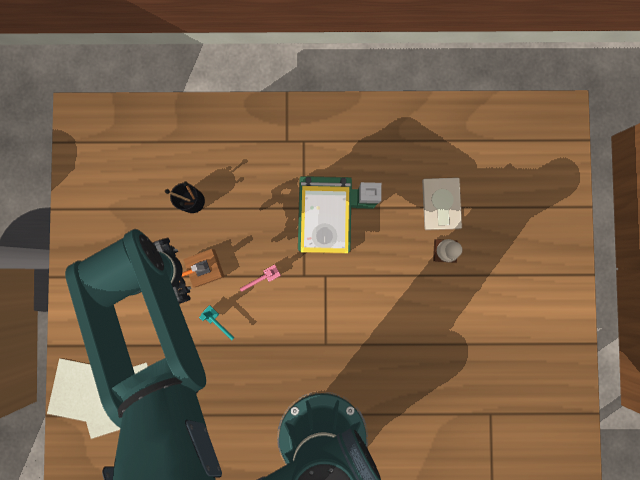

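>>> {"fn": "step_arm", "kwargs": {
  "increments": [
    [[85, 6, -15, 0, 0, 0, 0], [85, 0, 0, 0, 0, 0, 0], [85, 0, 0, 0, 0, 0, 0]]
  ]
}}

```text
t: 3.98
tool_pos: [0.4585, 0.3126, 0.2144]
orientation: [[0.94, 0.01, -0.341], [0.341, -0.0, 0.94], [0.009, -1.0, -0.004]]
wrist_force: [-0.8, -0.1, 0.3]
opening: 0.0849
```

>>> {"fn": "step_arm", "kwargs": {
  "increments": [
    [[85, -2, 3, -30, 0, 0.01, 0], [85, 0, 0, -20, 0, 0, 0], [85, 0, 0, -10, 0, 0, 0], [85, 0, 0, 0, 0, 0, 0], [85, 0, 0, 0, 0, 0, 0]]
  ]
}}

```text
t: 4.4
tool_pos: [0.4612, 0.3139, 0.158]
orientation: [[0.943, 0.009, -0.334], [0.334, 0.004, 0.943], [0.01, -1.0, 0.001]]
wrist_force: [0.8, 0.1, 0.5]
opening: 0.0849
```

>>> {"fn": "step_arm", "kwargs": {
  "increments": [
    [[85, -5, 2.5, -20, -0.004, 0.01, 0.005], [85, 0, 0, 0, 0, 0, 0]]
  ]
}}

```text
t: 4.57
tool_pos: [0.4576, 0.3166, 0.1401]
orientation: [[0.941, 0.002, -0.338], [0.338, 0.001, 0.941], [0.002, -1.0, 0.001]]
wrist_force: [-0.7, -0.7, -0.8]
opening: 0.0846
```

>>> {"fn": "step_arm", "kwargs": {
  "increments": [
    [[85, -2, 0, -20, 0, 0.004, 0], [85, 0, 0, -10, 0, 0, 0], [85, 0, 0, 0, 0, 0, 0]]
  ]
}}

```text
t: 4.82
tool_pos: [0.4588, 0.3179, 0.1137]
orientation: [[0.941, 0.005, -0.338], [0.338, 0.005, 0.941], [0.006, -1.0, 0.003]]
wrist_force: [-0.7, 0.5, -0.4]
opening: 0.0852
```

Run:
```python
from h import *
st()
for n in("side","top"):
    im=optics.snapshot(n); cv2.imwrite(f"pics/{n}2.png",im[:,:,::-1])
crop("pics/side2.png","pics/s2.png",210,290,350,430,4)
crop("pics/top2.png","pics/t2.png",140,230,240,310,7)
st()
```

```text
4.817 [458.8, 317.9, 113.7] F [-0.7, 0.5, -0.4] T [0.04, -0.05, -0.01] op 85.2 q [0.481, 0.461, 1.752, 0.002, 0.922, 0.135]
[[0.9413, 0.0046, -0.3377], [0.3376, 0.0046, 0.9413], [0.0059, -1.0, 0.0028]]
4.917 [459.2, 318.2, 114.7] F [-0.7, 0.5, 0.1] T [-0.04, 0.03, -0.0] op 84.8 q [0.481, 0.459, 1.751, 0.003, 0.924, 0.135]
[[0.9412, 0.0055, -0.3377], [0.3377, 0.0052, 0.9413], [0.007, -1.0, 0.003]]
```

View pics/s2.png

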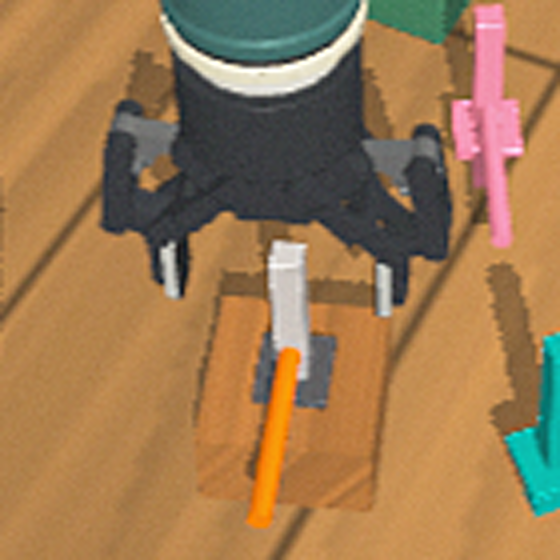

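View pics/t2.png

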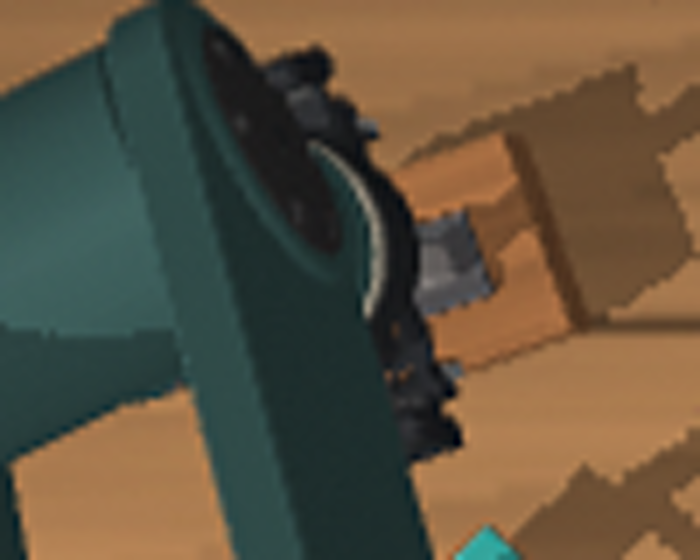

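>>> {"fn": "step_arm", "kwargs": {
  "increments": [
    [[85, -4, -1.5, -7, -0.004, 0.005, 0], [40, 0, 0, -1, 0, 0, 0], [10, 0, 0, 0, 0, 0, 0], [5, 0, 0, 0, 0, 0, 0], [5, 0, 0, 0, 0, 0, 0], [5, 0, 0, 0, 0, 0, 0], [5, 0, 0, 0, 0, 0, 0], [5, 0, 0, 0, 0, 0, 0]]
  ],
  "newtons": 60
}}

```text
t: 5.58
tool_pos: [0.457, 0.3176, 0.11]
orientation: [[0.941, 0.005, -0.338], [0.338, 0.003, 0.941], [0.006, -1.0, 0.001]]
wrist_force: [-0.3, -0.4, -1.2]
opening: 0.0133
```

Run:
```python
from h import *
st()
```

```text
5.583 [457.0, 317.6, 110.0] F [-0.3, -0.4, -1.2] T [-0.05, 0.02, 0.0] op 13.3 q [0.483, 0.464, 1.759, 0.001, 0.912, 0.138]
[[0.9412, 0.0054, -0.3377], [0.3377, 0.0033, 0.9412], [0.0062, -1.0, 0.0013]]
```

>>> {"fn": "step_arm", "kwargs": {
  "increments": [
    [[5, 0, 0, 8, 0, 0, 0], [5, 0, 0, 15, 0, 0, 0], [5, 0, 0, 25, 0, 0, 0], [5, 0, 0, 35, 0, 0, 0], [5, 0, 0, 35, 0, 0, 0], [5, 0, 0, 30, 0, 0, 0], [5, 0, 0, 20, 0, 0, 0], [5, 0, 0, 10, 0, 0, 0]]
  ]
}}

```text
t: 6.25
tool_pos: [0.4518, 0.3147, 0.2947]
orientation: [[0.941, -0.004, -0.338], [0.338, -0.002, 0.941], [-0.004, -1.0, -0.0]]
wrist_force: [0.4, 0.3, -1.9]
opening: 0.0128
```

Run:
```python
from h import *
st()
im=optics.snapshot("side"); cv2.imwrite(f"pics/side3.png",im[:,:,::-1])
crop("pics/side3.png","pics/s3.png",200,200,360,430,3)
```

```text
6.25 [451.8, 314.7, 294.7] F [0.4, 0.3, -1.9] T [-0.01, 0.03, -0.03] op 12.8 q [0.483, 0.254, 1.558, 0.0, 1.334, 0.138]
[[0.9413, -0.0041, -0.3376], [0.3376, -0.0018, 0.9413], [-0.0044, -1.0, -0.0003]]
```

View pics/s3.png

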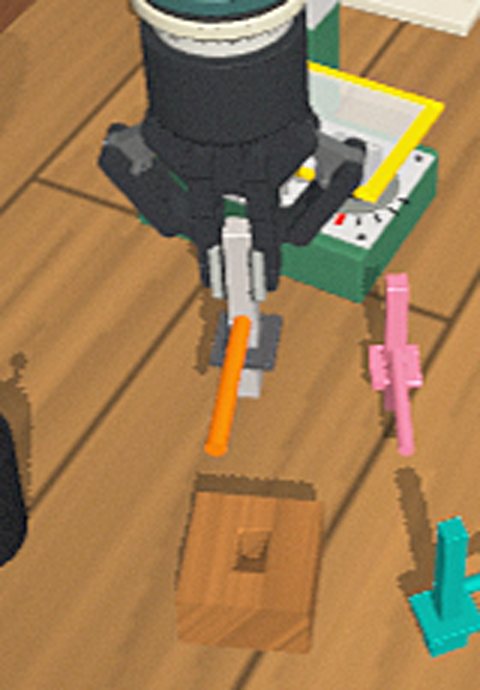

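>>> {"fn": "step_arm", "kwargs": {
  "increments": [
    [[5, 4, -20, 0, 0, 0, -0.036], [5, 6, -30, 0, 0, 0, -0.036], [5, 6, -38, 0, 0, 0, -0.036], [5, 6, -38, 0, 0, 0, -0.036], [5, 6, -38, 0, 0, 0, -0.036], [5, 6, -38, 0, 0, 0, -0.036], [5, 6, -38, 0, 0, 0, -0.036], [5, 6, -38, 0, 0, 0, -0.036], [5, 6, -38, 0, 0, 0, -0.036], [5, 5, -38, 0, 0, 0, -0.036]]
  ]
}}

```text
t: 7.13
tool_pos: [0.5054, -0.0454, 0.2961]
orientation: [[1.0, 0.0, 0.019], [-0.019, 0.006, 1.0], [0.0, -1.0, 0.006]]
wrist_force: [0.5, 0.4, -1.2]
opening: 0.0126
```

>>> {"fn": "step_arm", "kwargs": {
  "increments": [
    [[5, 3, -38, 0, 0, 0, -0.006], [5, 2, -38, 0, 0, 0, 0], [5, 2, -24, 0, 0, 0, 0], [5, 2, -10, -15, 0, 0, 0], [5, 0, 0, -30, 0, 0, 0], [5, 0, 0, -30, 0, 0, 0], [5, 0, 0, -20, 0, 0, 0], [5, 0, 0, -5, 0, 0, 0], [5, 0, 0, 0, 0, 0, 0]]
  ]
}}

```text
t: 7.88
tool_pos: [0.5115, -0.172, 0.1902]
orientation: [[0.999, -0.001, 0.04], [-0.04, 0.002, 0.999], [-0.001, -1.0, 0.002]]
wrist_force: [-0.4, 0.6, -0.8]
opening: 0.0134
```

Run:
```python
from h import *
st()
for n in("side","top"):
    im=optics.snapshot(n); cv2.imwrite(f"pics/{n}4.png",im[:,:,::-1])
crop("pics/side4.png","pics/s4.png",230,120,430,310,4)
crop("pics/top4.png","pics/t4.png",290,170,450,290,5)
```

```text
7.883 [511.5, -172.0, 190.2] F [-0.4, 0.6, -0.8] T [0.02, 0.02, 0.0] op 13.4 q [-0.453, 0.341, 1.715, 0.002, 1.087, -0.414]
[[0.9992, -0.0009, 0.0397], [-0.0397, 0.002, 0.9992], [-0.001, -1.0, 0.002]]
```

View pics/s4.png

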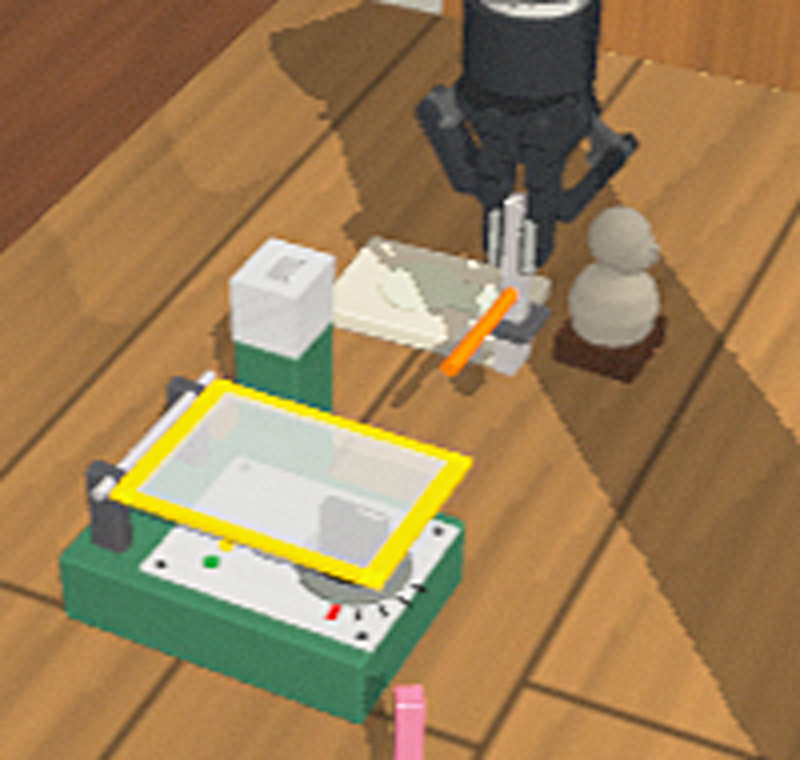

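View pics/t4.png

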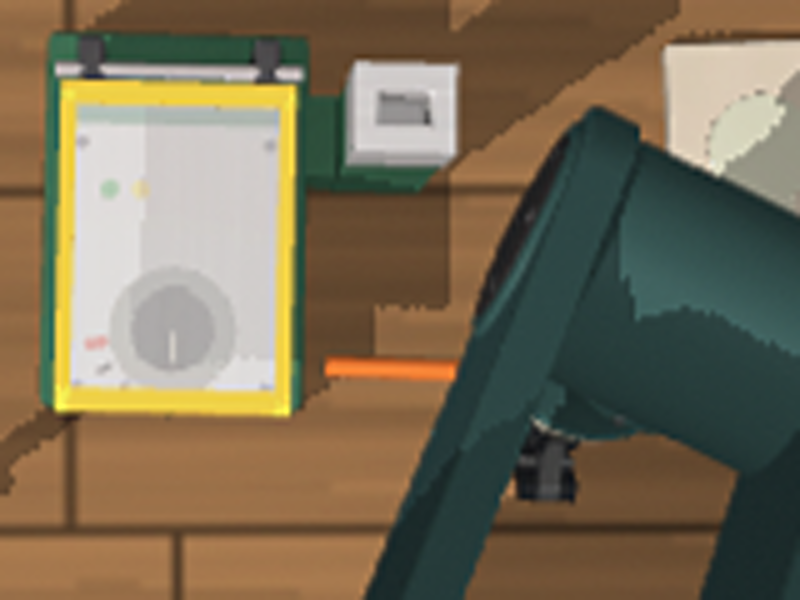

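```bash
cat > geo.py <<'E'
from h import *
O=np.array([0.5684,-0.0072]); YAW=-0.0245
def loc(w): 
    d=np.array(w[:2])-O; c,s=np.cos(YAW),np.sin(YAW); return np.array([c*d[0]+s*d[1],-s*d[0]+c*d[1]])*1000
def wor(l):
    l=np.array(l)/1000.; c,s=np.cos(YAW),np.sin(YAW); return O+[c*l[0]-s*l[1],s*l[0]+c*l[1]]
def now():
    s=read_state(); Rm=np.array(s["orientation"]); l=loc(s["tool_pos"]); z=s["tool_pos"][2]*1e3
    print("t",round(s["t"],2),"TCPlocal",np.round(l,1),"z",round(z,1),"foot",round(z-95,1),"arm",round(z-40,1),"yaw",round(np.arctan2(Rm[1,0],Rm[0,0]),4),"wx wy fix",np.round([-Rm[1,1],Rm[0,1]],4),"F",np.round(s["wrist_force"],1),"T",np.round(s["ft_torque"],2),"op",round(s["opening"]*1e3,1))
E
python3 - <<'E'
from geo import *
from fit import t
now()
T=t(5,290,170);S=t(4,230,120)
z=.1902-.04
a=atz("top",T(326,367),z); b=atz("side",S(450,368),z); tcp=np.array(read_state()["tool_pos"])
print("tip top",a*1e3,"side",b*1e3, "rel tcp",(a-tcp)*1e3,(b-tcp)*1e3)
c=atz("side",S(515,200),.1902+.022); print("post top side",c*1e3)
E
```

```text
t 7.98 TCPlocal [ -51.9 -166.3] z 191.8 foot 96.8 arm 151.8 yaw -0.0392 wx wy fix [-0.001   0.0014] F [ 1.4 -0.4 -1.1] T [-0.    0.02 -0.01] op 12.7
tip top [514.77293442 -79.62450682 150.2       ] side [513.90886509 -83.76365671 150.2       ] rel tcp [  2.30537353  92.52302705 -41.64301616] [  1.4413042   88.38387716 -41.64301616]
post top side [ 513.09628506 -171.31346923  212.2       ]
```

>>> {"fn": "step_arm", "kwargs": {
  "increments": [
    [[5, 2, 0, -20, 0, 0, 0.014], [5, 0, 0, -25, 0, 0, 0], [5, 0, 0, -20, 0, 0, 0], [5, 0, 0, -4, 0, 0, 0], [5, 0, 0, 0, 0, 0, 0]]
  ]
}}

```text
t: 8.4
tool_pos: [0.5217, -0.1741, 0.1301]
orientation: [[1.0, 0.018, 0.022], [-0.022, -0.007, 1.0], [0.018, -1.0, -0.006]]
wrist_force: [-0.3, -0.3, -1.3]
opening: 0.0134
```

```bash
python3 -c "
from geo import *
now()"
```

```text
t 8.4 TCPlocal [ -42.6 -168. ] z 130.1 foot 35.1 arm 90.1 yaw -0.0223 wx wy fix [0.0066 0.0177] F [-0.3 -0.3 -1.3] T [0.03 0.03 0.01] op 13.4
```

>>> {"fn": "step_arm", "kwargs": {
  "increments": [
    [[5, 0, 2, -11, 0.006, 0.015, 0], [5, 0, 0, -2, 0, 0, 0], [5, 0, 12, 0, 0, 0, 0], [5, 0, 18, 0, 0, 0, 0], [5, 0, 15, 0, 0, 0, 0], [5, 0, 5, 0, 0, 0, 0], [5, 0, 0, 0, 0, 0, 0]]
  ]
}}

```text
t: 8.98
tool_pos: [0.5267, -0.1199, 0.1231]
orientation: [[1.0, 0.012, 0.024], [-0.024, -0.004, 1.0], [0.012, -1.0, -0.004]]
wrist_force: [-0.7, 0.5, -1.6]
opening: 0.0132
```

```bash
python3 -c "
from geo import *
now()"
```

```text
t 8.98 TCPlocal [ -38.9 -113.7] z 123.1 foot 28.1 arm 83.1 yaw -0.0235 wx wy fix [0.0041 0.0118] F [-0.7  0.5 -1.6] T [ 0.   -0.02  0.01] op 13.2
```

>>> {"fn": "step_arm", "kwargs": {
  "increments": [
    [[5, 0, 2, 8, 0.003, 0.01, 0], [5, 0, 0, 10, 0, 0, 0], [5, 1, 0, 12, 0, 0, 0], [5, 2, 0, 14, 0, 0, 0], [5, 3, 0, 14, 0, 0, 0], [5, 4, 0, 14, 0, 0, 0], [5, 4, 0, 12, 0, 0, 0], [5, 2, 0, 6, 0, 0, 0], [5, 0, 0, 0, 0, 0, 0]]
  ]
}}

```text
t: 9.73
tool_pos: [0.5428, -0.1193, 0.2211]
orientation: [[1.0, 0.004, 0.022], [-0.022, -0.003, 1.0], [0.005, -1.0, -0.003]]
wrist_force: [-1.4, 0.6, -2.0]
opening: 0.0131
```

Run:
```python
from geo import *
now()
for n in("side",):
    im=optics.snapshot(n); cv2.imwrite(f"pics/{n}5.png",im[:,:,::-1])
crop("pics/side5.png","pics/s5.png",230,120,430,310,4)
```

```text
t 9.73 TCPlocal [ -22.8 -112.7] z 221.1 foot 126.1 arm 181.1 yaw -0.0224 wx wy fix [0.0033 0.0045] F [-1.4  0.6 -2. ] T [ 0.13  0.06 -0.01] op 13.1
```

View pics/s5.png

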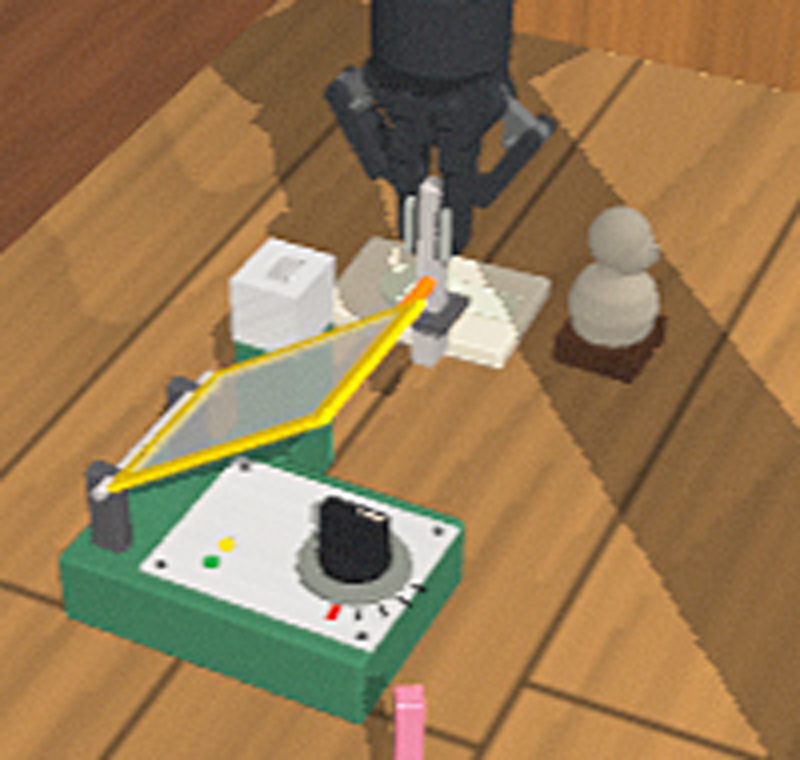

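>>> {"fn": "step_arm", "kwargs": {
  "increments": [
    [[5, 6, 0, 10, 0.003, 0.004, 0], [5, 7, 0, 10, 0, 0, 0], [5, 7, 0, 9, 0, 0, 0], [5, 8, 0, 8, 0, 0, 0], [5, 8, 0, 6, 0, 0, 0], [5, 6, 0, 3, 0, 0, 0], [5, 2, 0, 0, 0, 0, 0], [5, 0, 0, 0, 0, 0, 0]]
  ]
}}

```text
t: 10.45
tool_pos: [0.5808, -0.1195, 0.2616]
orientation: [[1.0, -0.016, 0.023], [-0.023, 0.002, 1.0], [-0.016, -1.0, 0.002]]
wrist_force: [-1.5, -0.5, -1.7]
opening: 0.0133
```

```bash
python3 -c "
from geo import *
now()"
```

```text
t 10.45 TCPlocal [  15.2 -112. ] z 261.6 foot 166.6 arm 221.6 yaw -0.0232 wx wy fix [-0.0021 -0.016 ] F [-1.5 -0.5 -1.7] T [0.01 0.21 0.1 ] op 13.3
```

>>> {"fn": "step_arm", "kwargs": {
  "increments": [
    [[5, 6, 0, 4, 0, -0.012, 0], [5, 8, 0, 2, 0, 0, 0], [5, 8, 0, 1, 0, 0, 0], [5, 8, 0, 0, 0, 0, 0], [5, 6, 0, 0, 0, 0, 0], [5, 4, 0, 0, 0, 0, 0], [5, 0, 0, 0, 0, 0, 0], [5, 0, 0, 0, 0, 0, 0]]
  ]
}}

```text
t: 11.12
tool_pos: [0.6239, -0.1192, 0.2671]
orientation: [[1.0, -0.006, 0.023], [-0.023, 0.003, 1.0], [-0.007, -1.0, 0.003]]
wrist_force: [-1.5, -0.4, -1.7]
opening: 0.0133
```

Run:
```python
from geo import *
now()
for n in("side","top"):
    im=optics.snapshot(n); cv2.imwrite(f"pics/{n}6.png",im[:,:,::-1])
crop("pics/side6.png","pics/s6.png",240,110,400,260,5)
crop("pics/top6.png","pics/t6.png",290,150,410,250,6)
```

```text
t 11.12 TCPlocal [  58.2 -110.6] z 267.1 foot 172.1 arm 227.1 yaw -0.0231 wx wy fix [-0.0032 -0.0065] F [-1.5 -0.4 -1.7] T [0.   0.27 0.06] op 13.3
```

View pics/s6.png

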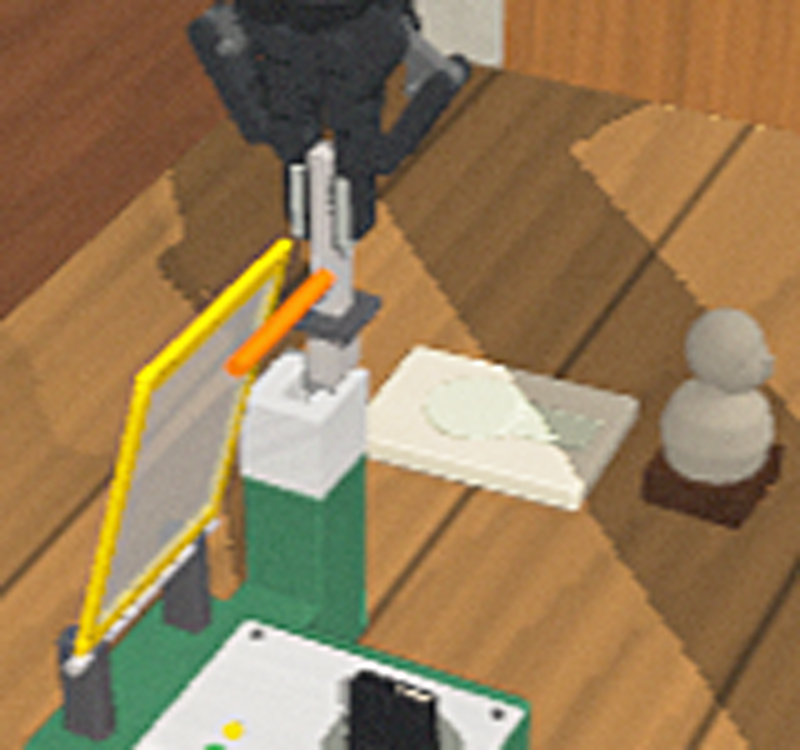

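View pics/t6.png

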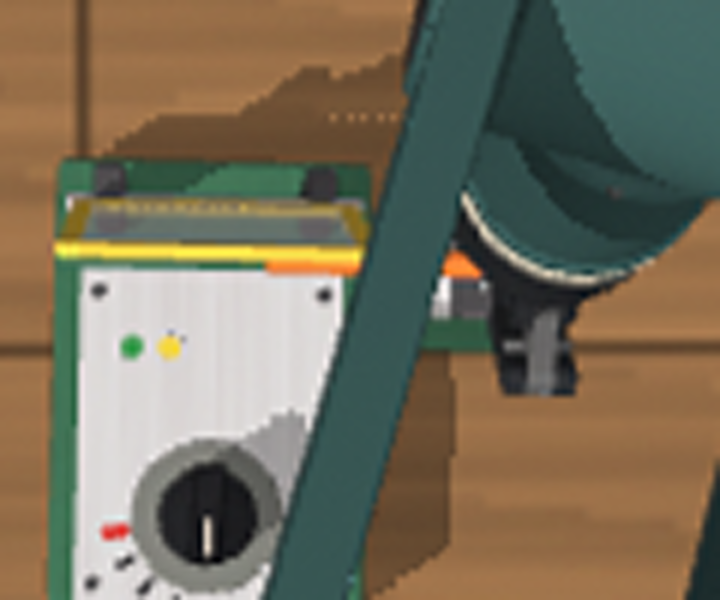

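Run:
```python
from geo import *
crop("pics/side6.png","pics/s6b.png",280,150,330,200,14)
crop("pics/side0.png","pics/s0b.png",280,165,330,215,14)
im=cv2.imread("pics/s6b.png")
s=read_state();R=np.array(s["orientation"]);p=np.array(s["tool_pos"])
# tool axes: prop x=R[:,0], prop z=-R[:,1], prop y = z cross x
px=R[:,0];pz=-R[:,1];py=np.cross(pz,px)
f=p-pz*.095
def dr(pts,col):
    q=(P("side",np.array(pts))-[280,150]+.5)*14-.5; cv2.polylines(im,[np.round(q).astype(int)],True,col,1)
dr([f+px*a+py*b for a,b in((-.0055,-.0105),(.0055,-.0105),(.0055,.0105),(-.0055,.0105))],(0,0,255))
dr([f+pz*.03+px*a+py*b for a,b in((-.017,-.018),(.017,-.018),(.017,.018),(-.017,.018))],(255,0,0))
dr([f+pz*.036+px*a+py*b for a,b in((-.017,-.018),(.017,-.018),(.017,.018),(-.017,.018))],(255,0,0))
for x,c in((82,(0,255,0)),(74,(0,255,255))):
    dr([np.r_[wor((x+a,-110+b)),.16] for a,b in((-9,-14),(9,-14),(9,14),(-9,14))],c)
cv2.imwrite("pics/s6c.png",im)
im=cv2.imread("pics/s0b.png")
def dr(pts,col):
    q=(P("side",np.array(pts))-[280,165]+.5)*14-.5; cv2.polylines(im,[np.round(q).astype(int)],True,col,1)
for x,c in((82,(0,255,0)),(74,(0,255,255))):
    dr([np.r_[wor((x+a,-110+b)),.16] for a,b in((-9,-14),(9,-14),(9,14),(-9,14))],c)
cv2.imwrite("pics/s0c.png",im)
crop("pics/top0.png","pics/t0c.png",355,177,385,207,20)
im=cv2.imread("pics/t0c.png")
def dr(pts,col):
    q=(P("top",np.array(pts))-[355,177]+.5)*20-.5; cv2.polylines(im,[np.round(q).astype(int)],True,col,1)
for x,c in((82,(0,255,0)),(74,(0,255,255))):
    dr([np.r_[wor((x+a,-110+b)),.16] for a,b in((-9,-14),(9,-14),(9,14),(-9,14))],c)
cv2.imwrite("pics/t0c.png",im)
```

```text
(no output)
```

View pics/s6c.png

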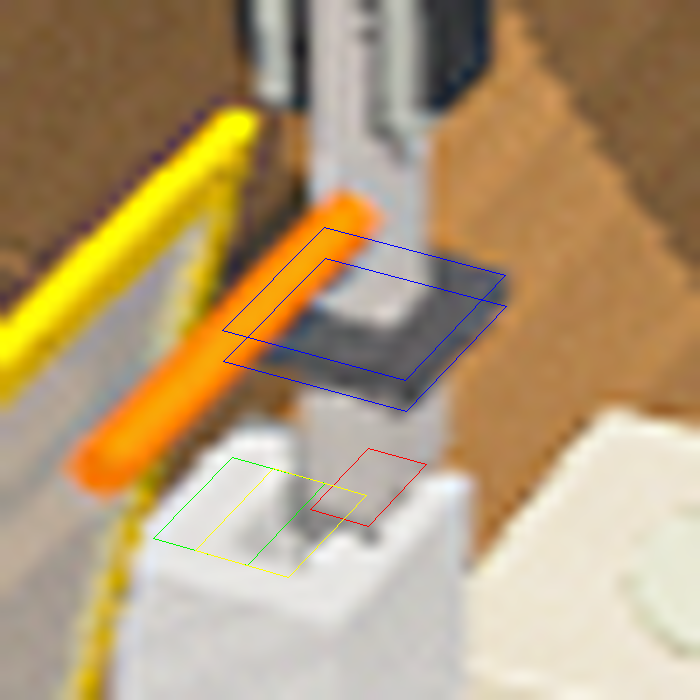

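View pics/s0c.png

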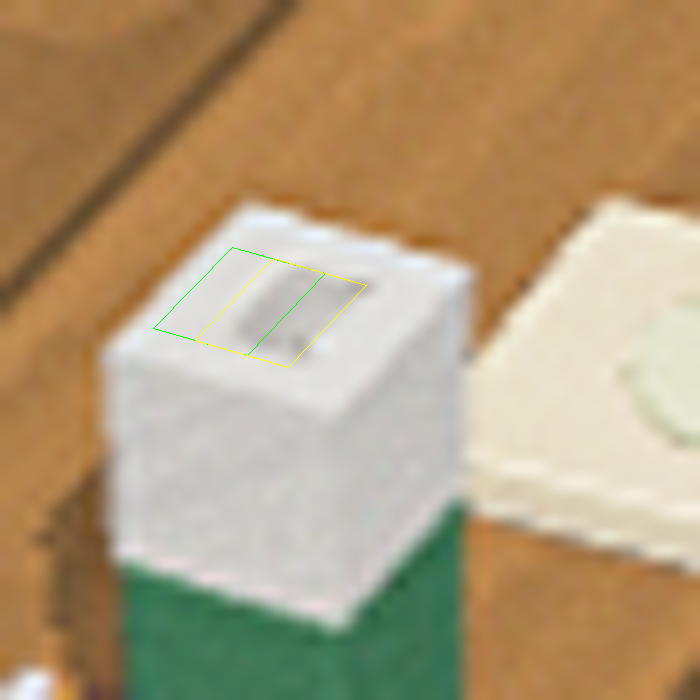

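View pics/t0c.png

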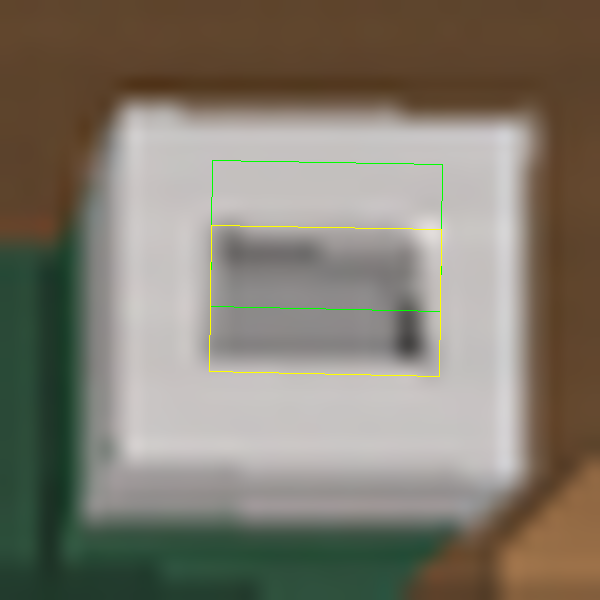

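>>> {"fn": "step_arm", "kwargs": {
  "increments": [
    [[5, 6, 0, 0, -0.003, -0.006, 0], [5, 5, 0, 0, 0, 0, 0], [5, 3, 0, 0, 0, 0, 0], [5, 0, 0, 0, 0, 0, 0], [5, 0, 0, 0, 0, 0, 0]]
  ]
}}

```text
t: 11.63
tool_pos: [0.6382, -0.119, 0.2672]
orientation: [[1.0, -0.0, 0.024], [-0.024, 0.0, 1.0], [-0.0, -1.0, 0.0]]
wrist_force: [-0.7, 0.2, -1.7]
opening: 0.013
```

Run:
```python
from geo import *
now()
```

```text
t 11.63 TCPlocal [  72.5 -110.1] z 267.2 foot 172.2 arm 227.2 yaw -0.0235 wx wy fix [-0.0002 -0.0003] F [-0.7  0.2 -1.7] T [-0.03  0.21  0.06] op 13.0
```

>>> {"fn": "step_arm", "kwargs": {
  "increments": [
    [[5, 1.3, 0, -5, 0, 0, 0], [5, 0, 0, -2, 0, 0, 0], [5, 0, 0, 0, 0, 0, 0], [5, 0, 0, 0, 0, 0, 0]]
  ]
}}

```text
t: 11.97
tool_pos: [0.6395, -0.119, 0.2595]
orientation: [[1.0, -0.0, 0.024], [-0.024, 0.0, 1.0], [-0.0, -1.0, 0.0]]
wrist_force: [-1.6, -0.8, -1.9]
opening: 0.013
```

Run:
```python
from geo import *
now()
im=optics.snapshot("side"); cv2.imwrite(f"pics/side7.png",im[:,:,::-1])
crop("pics/side7.png","pics/s7.png",275,150,325,200,14)
im=cv2.imread("pics/s7.png")
s=read_state();R=np.array(s["orientation"]);p=np.array(s["tool_pos"])
px=R[:,0];pz=-R[:,1];py=np.cross(pz,px); f=p-pz*.095
def dr(pts,col):
    q=(P("side",np.array(pts))-[275,150]+.5)*14-.5; cv2.polylines(im,[np.round(q).astype(int)],True,col,1)
dr([f+px*a+py*b for a,b in((-.0055,-.0105),(.0055,-.0105),(.0055,.0105),(-.0055,.0105))],(0,0,255))
for h in(.03,.036): dr([f+pz*h+px*a+py*b for a,b in((-.017,-.018),(.017,-.018),(.017,.018),(-.017,.018))],(255,0,0))
cv2.imwrite("pics/s7.png",im)
```

```text
t 11.97 TCPlocal [  73.9 -110. ] z 259.5 foot 164.5 arm 219.5 yaw -0.0235 wx wy fix [-0.0002 -0.0003] F [-1.6 -0.8 -1.9] T [0.04 0.24 0.07] op 13.0
```

View pics/s7.png

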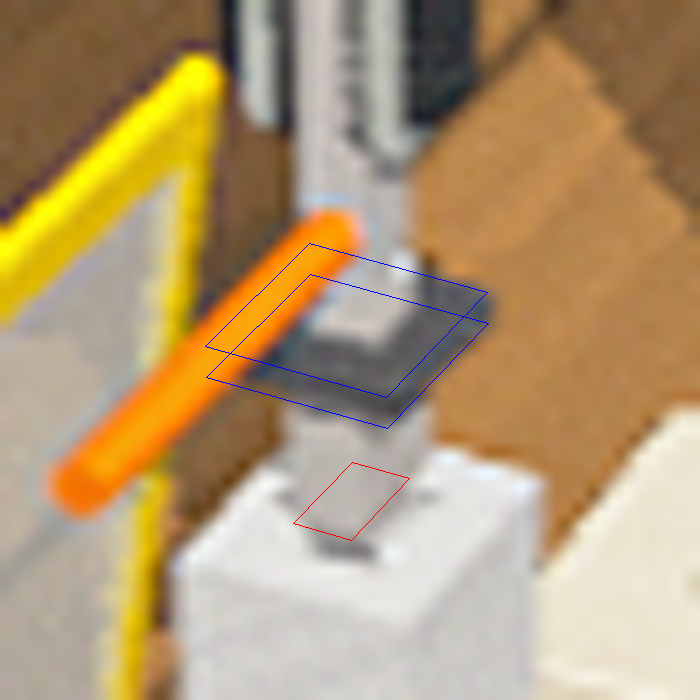

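>>> {"fn": "step_arm", "kwargs": {
  "increments": [
    [[5, -0.6, -0.5, -3, 0, 0, 0], [5, 0, 0, -3, 0, 0, 0], [5, 0, 0, -2, 0, 0, 0], [5, 0, 0, 0, 0, 0, 0]]
  ]
}}

```text
t: 12.35
tool_pos: [0.6392, -0.1196, 0.2512]
orientation: [[1.0, 0.001, 0.024], [-0.024, 0.0, 1.0], [0.001, -1.0, 0.0]]
wrist_force: [-0.5, -0.5, -0.4]
opening: 0.0133
```

Run:
```python
from geo import *
now()
```

```text
t 12.35 TCPlocal [  73.6 -110.7] z 251.2 foot 156.2 arm 211.2 yaw -0.0237 wx wy fix [-0.      0.0011] F [-0.5 -0.5 -0.4] T [0.07 0.09 0.06] op 13.3
```

>>> {"fn": "step_arm", "kwargs": {
  "increments": [
    [[5, 0, 0, -2, 0, 0, 0], [5, 0, 0, -2, 0, 0, 0], [5, 0, 0, -2, 0, 0, 0], [5, 0, 0, 0, 0, 0, 0]]
  ]
}}

```text
t: 12.68
tool_pos: [0.6392, -0.1197, 0.2445]
orientation: [[1.0, 0.001, 0.024], [-0.024, -0.0, 1.0], [0.001, -1.0, 0.0]]
wrist_force: [-0.0, 0.2, -2.0]
opening: 0.0131
```

Run:
```python
from geo import *
now()
im=optics.snapshot("side"); cv2.imwrite(f"pics/side8.png",im[:,:,::-1])
crop("pics/side8.png","pics/s8.png",265,130,335,200,10)
```

```text
t 12.68 TCPlocal [  73.6 -110.7] z 244.5 foot 149.5 arm 204.5 yaw -0.0237 wx wy fix [0.     0.0013] F [-0.   0.2 -2. ] T [0.03 0.02 0.1 ] op 13.1
```

View pics/s8.png

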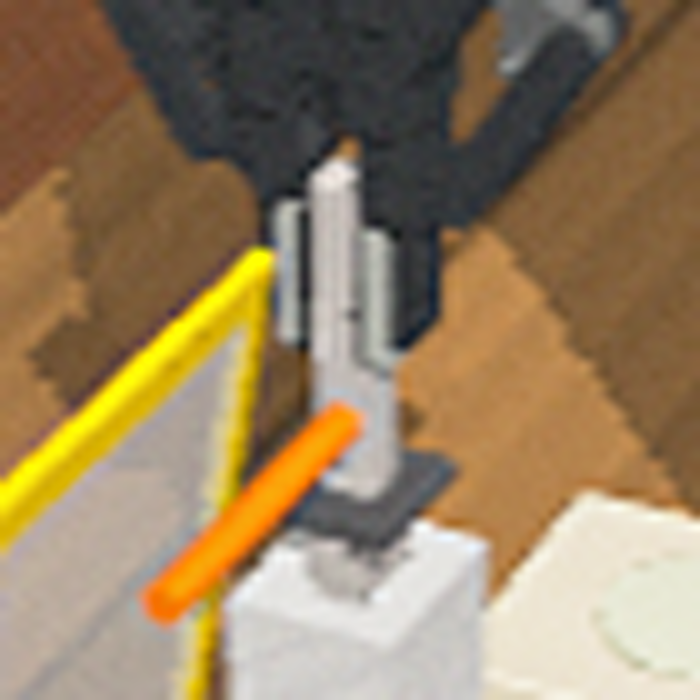

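>>> {"fn": "step_arm", "kwargs": {
  "increments": [
    [[5, 0, 0, -2.5, 0, 0, 0], [5, 0, 0, -2.5, 0, 0, 0], [5, 0, 0, -2.5, 0, 0, 0], [5, 0, 0, -2, 0, 0, 0], [5, 0, 0, -1, 0, 0, 0], [5, 0, 0, 0, 0, 0, 0]]
  ]
}}

```text
t: 13.23
tool_pos: [0.6393, -0.1197, 0.2331]
orientation: [[1.0, 0.001, 0.024], [-0.024, -0.0, 1.0], [0.001, -1.0, 0.0]]
wrist_force: [-1.2, 0.3, -1.2]
opening: 0.0128
```

Run:
```python
from geo import *
now()
```

```text
t 13.23 TCPlocal [  73.6 -110.7] z 233.1 foot 138.1 arm 193.1 yaw -0.0236 wx wy fix [0.     0.0012] F [-1.2  0.3 -1.2] T [0.04 0.1  0.09] op 12.8
```

Free descent, ~8 mm left.

>>> {"fn": "step_arm", "kwargs": {
  "increments": [
    [[5, 0, 0, -2, 0, 0, 0], [5, 0, 0, -2, 0, 0, 0], [5, 0, 0, -1.5, 0, 0, 0], [5, 0, 0, -1, 0, 0, 0], [5, 0, 0, 0, 0, 0, 0]]
  ]
}}

```text
t: 13.65
tool_pos: [0.6393, -0.1197, 0.226]
orientation: [[1.0, 0.001, 0.024], [-0.024, -0.0, 1.0], [0.001, -1.0, -0.0]]
wrist_force: [-0.3, 0.9, -0.7]
opening: 0.0133
```

Run:
```python
from geo import *
now()
```

```text
t 13.65 TCPlocal [  73.6 -110.7] z 226.0 foot 131.0 arm 186.0 yaw -0.0235 wx wy fix [0.0001 0.0013] F [-0.3  0.9 -0.7] T [0.04 0.13 0.07] op 13.3
```

>>> {"fn": "step_arm", "kwargs": {
  "increments": [
    [[5, 0, 0, -1, 0, 0, 0], [5, 0, 0, -1, 0, 0, 0]]
  ]
}}

```text
t: 13.82
tool_pos: [0.6393, -0.1197, 0.2247]
orientation: [[1.0, 0.002, 0.023], [-0.023, -0.0, 1.0], [0.002, -1.0, -0.0]]
wrist_force: [-4.4, 0.5, 9.6]
opening: 0.0132
```

Run:
```python
from geo import *
now()
```

```text
t 13.82 TCPlocal [  73.6 -110.7] z 224.7 foot 129.7 arm 184.7 yaw -0.0235 wx wy fix [0.0002 0.0015] F [-4.4  0.5  9.6] T [0.17 0.63 0.08] op 13.2
```

>>> {"fn": "step_arm", "kwargs": {
  "increments": [
    [[5, 0, 0, -0.7, 0, 0, 0]]
  ]
}}

```text
t: 13.9
tool_pos: [0.6393, -0.1197, 0.2247]
orientation: [[1.0, 0.002, 0.023], [-0.023, -0.0, 1.0], [0.002, -1.0, -0.0]]
wrist_force: [-2.7, 1.2, 4.2]
opening: 0.0132
```

Run:
```python
from geo import *
now()
im=optics.snapshot("side"); cv2.imwrite(f"pics/side9.png",im[:,:,::-1])
crop("pics/side9.png","pics/s9.png",245,120,335,220,7)
```

```text
t 13.9 TCPlocal [  73.6 -110.7] z 224.7 foot 129.7 arm 184.7 yaw -0.0235 wx wy fix [0.0003 0.0018] F [-2.7  1.2  4.2] T [0.09 0.51 0.06] op 13.2
```

View pics/s9.png

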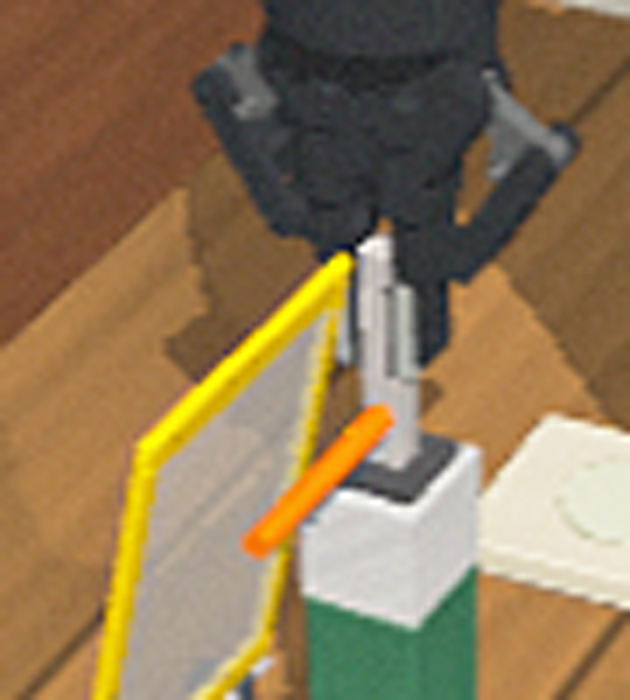

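>>> {"fn": "step_arm", "kwargs": {
  "increments": [
    [[20, 0, 0, 0, 0, 0, 0], [40, 0, 0, 0, 0, 0, 0], [50, 0, 0, 0, 0, 0, 0], [50, 0, 0, 0, 0, 0, 0], [50, 0, 0, 2, 0, 0, 0]]
  ]
}}

```text
t: 14.37
tool_pos: [0.6407, -0.1199, 0.2268]
orientation: [[1.0, 0.005, 0.024], [-0.024, -0.001, 1.0], [0.005, -1.0, -0.001]]
wrist_force: [-0.8, 0.6, -1.0]
opening: 0.05
```

Run:
```python
from geo import *
now()
```

```text
t 14.37 TCPlocal [  75.1 -110.9] z 226.8 foot 131.8 arm 186.8 yaw -0.0239 wx wy fix [0.0009 0.005 ] F [-0.8  0.6 -1. ] T [ 0.06  0.04 -0.01] op 50.0
```

>>> {"fn": "step_arm", "kwargs": {
  "increments": [
    [[50, 0, 0, 8, 0, 0.004, 0], [50, 0, 0, 15, 0, 0, 0], [50, 0, 0, 20, 0, 0, 0], [50, 0, 0, 25, 0, 0, 0], [50, 0, 0, 25, 0, 0, 0], [50, -10, 0, 10, 0, 0, 0], [50, -20, 0, 0, 0, 0, 0], [50, -25, 0, 0, 0, 0, 0], [50, -10, 0, 0, 0, 0, 0]]
  ]
}}

```text
t: 15.12
tool_pos: [0.5741, -0.1199, 0.3366]
orientation: [[1.0, 0.002, 0.023], [-0.023, -0.002, 1.0], [0.002, -1.0, -0.002]]
wrist_force: [-0.3, 0.5, -0.1]
opening: 0.0499
```

Run:
```python
from geo import *
now(); print(read_state()["joint_pos"])
for n in("side","top"):
    im=optics.snapshot(n); cv2.imwrite(f"pics/{n}10.png",im[:,:,::-1])
crop("pics/side10.png","pics/s10.png",235,100,385,300,4)
crop("pics/top10.png","pics/t10.png",270,150,430,270,5)
```

```text
t 15.12 TCPlocal [   8.5 -112.5] z 336.6 foot 241.6 arm 296.6 yaw -0.023 wx wy fix [0.0016 0.0016] F [-0.3  0.5 -0.1] T [0.02 0.05 0.05] op 49.9
[-3.23015170e-01  2.75563141e-01  1.42461264e+00 -9.92154563e-04
  1.43938627e+00 -2.99887867e-01]
```

View pics/s10.png

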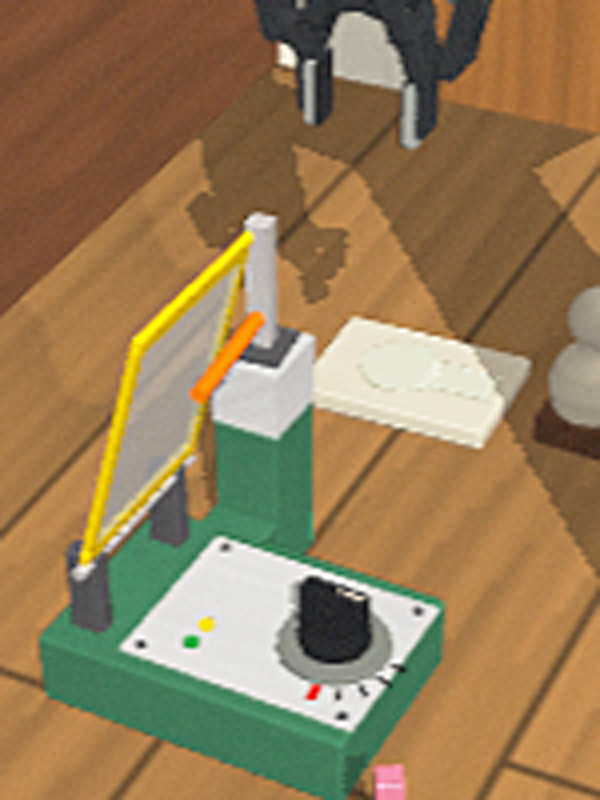

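View pics/t10.png

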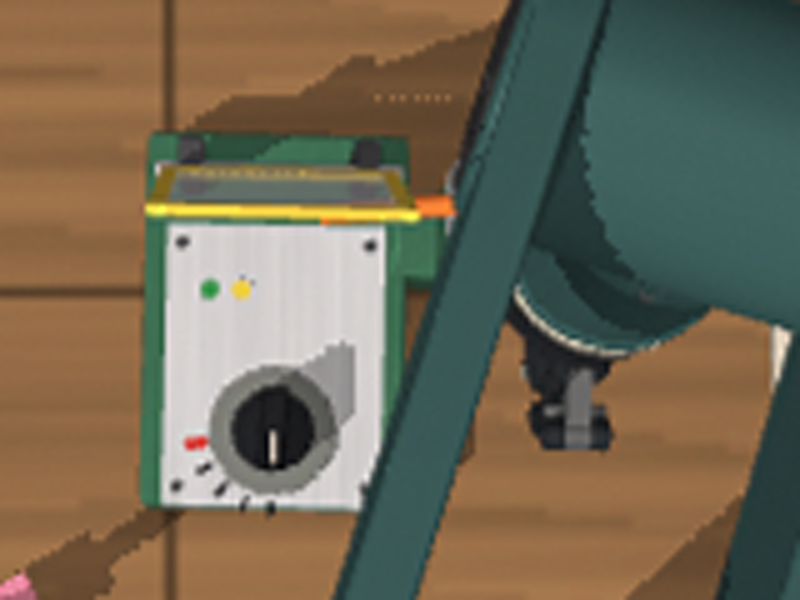

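Run:
```python
from geo import *
for n in("side","top"):
    im=cv2.imread(f"pics/{n}10.png"); p=np.array(read_state()["tool_pos"])
    for h in(0,.05,.1,.15,.2,.25,.3):
        q=P(n,p+[0,0,h])[0].astype(int); print(n,h,q); cv2.circle(im,tuple(q.tolist()),2,(0,0,255),-1)
    cv2.imwrite(f"pics/{n}10m.png",im)
```

```text
side 0 [325 124]
side 0.05 [325 102]
side 0.1 [325  78]
side 0.15 [326  53]
side 0.2 [326  26]
side 0.25 [326  -2]
side 0.3 [327 -32]
top 0 [380 208]
top 0.05 [383 205]
top 0.1 [387 202]
top 0.15 [391 198]
top 0.2 [396 193]
top 0.25 [401 189]
top 0.3 [406 183]
```

View pics/side10m.png

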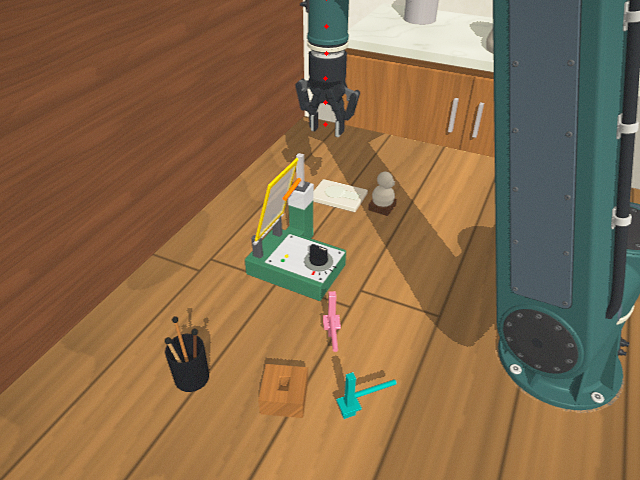

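View pics/top10m.png

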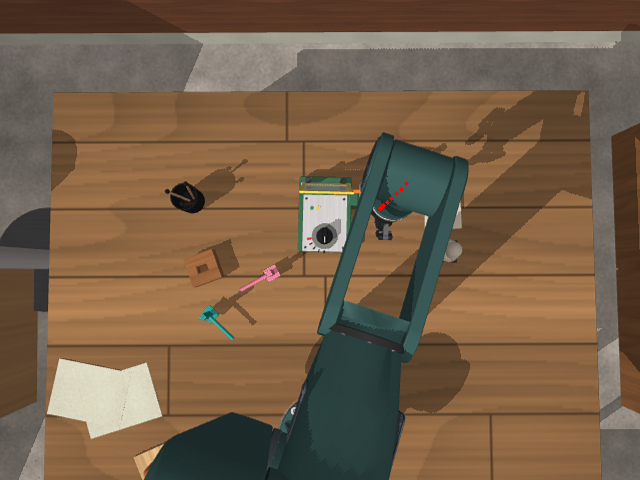

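>>> {"fn": "step_arm", "kwargs": {
  "increments": [
    [[50, -14, 2, -5, 0, 0, 0.12], [50, -12, 8, -6, 0, 0, 0.12], [50, -8, 12, -6, 0, 0, 0.12], [50, -2, 14, -6, 0, 0, 0.12], [50, 0, 14, -6, 0, 0, 0.12], [50, 0, 14, -6, 0, 0, 0.12], [50, 0, 14, -6, 0, 0, 0.12], [50, 0, 14, -6, 0, 0, 0.12], [50, 0, 12, -6, 0, 0, 0.12], [50, 0, 6, -6, 0, 0, 0.12]]
  ]
}}

```text
t: 16.05
tool_pos: [0.5453, -0.0076, 0.2731]
orientation: [[0.342, 0.006, -0.94], [0.94, 0.007, 0.342], [0.009, -1.0, -0.004]]
wrist_force: [-0.8, -0.2, -0.9]
opening: 0.05
```

Run:
```python
from geo import *
now(); print(read_state()["joint_pos"])
```

```text
t 16.05 TCPlocal [-23.1  -1. ] z 273.1 foot 178.1 arm 233.1 yaw 1.2213 wx wy fix [-0.0075  0.0065] F [-0.8 -0.2 -0.9] T [ 0.01 -0.   -0.  ] op 50.0
[-0.14607599  0.25894726  1.60695159  0.00874805  1.27037548 -1.36991971]
```

>>> {"fn": "step_arm", "kwargs": {
  "increments": [
    [[50, -5, 0, -10, -0.006, 0.006, 0.11], [50, -1, 0, -20, 0, 0, 0.11], [50, 0, 0, -20, 0, 0, 0.1], [50, 0, 0, -15, 0, 0, 0], [50, 0, 0, -5, 0, 0, 0], [50, 0, 0, 0, 0, 0, 0]]
  ]
}}

```text
t: 16.55
tool_pos: [0.5438, -0.0043, 0.1972]
orientation: [[0.003, -0.0, -1.0], [1.0, 0.004, 0.003], [0.004, -1.0, 0.0]]
wrist_force: [0.3, 0.1, 0.6]
opening: 0.0501
```

Run:
```python
from geo import *
now(); print(np.round(read_state()["joint_pos"],3))
for n in("side","top"):
    im=optics.snapshot(n); cv2.imwrite(f"pics/{n}11.png",im[:,:,::-1])
crop("pics/side11.png","pics/s11.png",235,130,385,300,4)
crop("pics/top11.png","pics/t11.png",270,150,430,270,5)
```

```text
t 16.55 TCPlocal [-24.7   2.3] z 197.2 foot 102.2 arm 157.2 yaw 1.5676 wx wy fix [-0.0042 -0.    ] F [0.3 0.1 0.6] T [ 0.02 -0.02  0.03] op 50.1
[-0.138  0.338  1.699  0.005  1.105 -1.707]
```

View pics/s11.png

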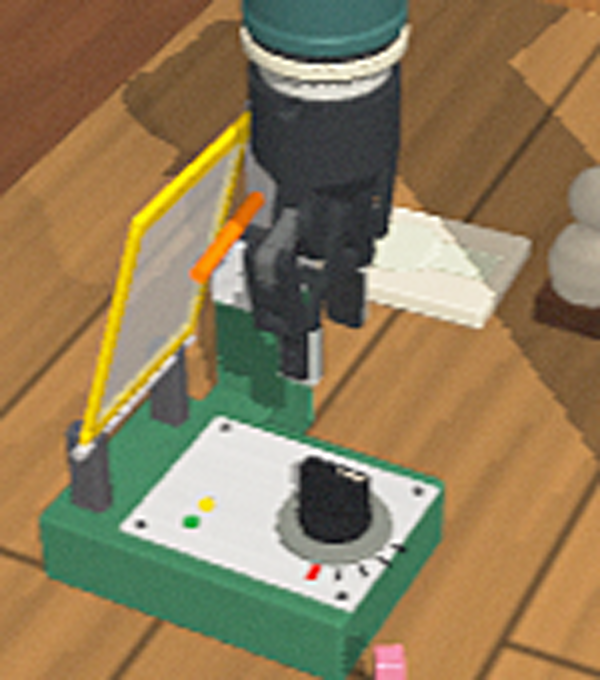

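View pics/t11.png

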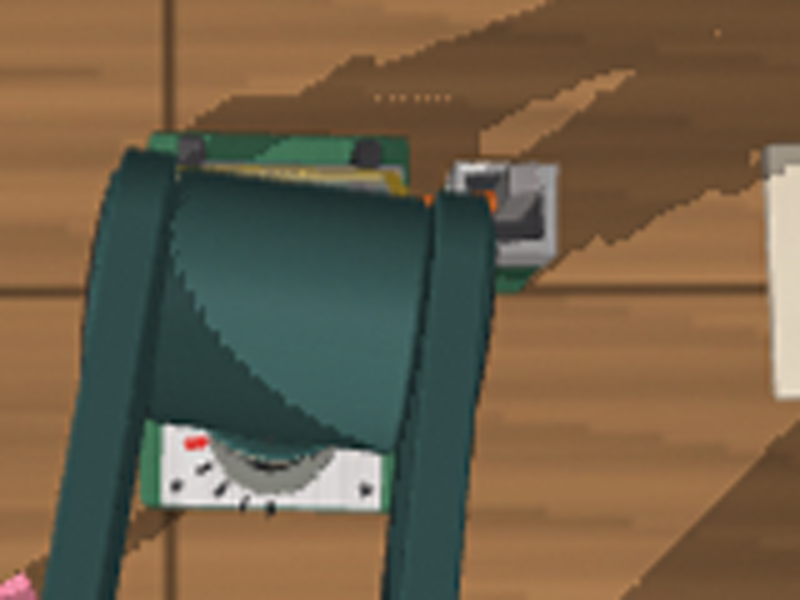

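Run:
```python
from geo import *
from fit import t
print(loc(atz("top",t(5,270,150)(274,429),.060)), loc(atz("side",t(4,235,130)(336,468),.094)))
```

```text
[-28.25496163  -0.14806207] [-30.60500848  -3.39424261]
```

>>> {"fn": "step_arm", "kwargs": {
  "increments": [
    [[50, -5, -2.7, -10, -0.004, 0, -0.02], [50, -1, 0, -20, 0, 0, 0], [50, 0, 0, -20, 0, 0, 0], [50, 0, 0, -15, 0, 0, 0], [50, 0, 0, 0, 0, 0, 0]]
  ]
}}

```text
t: 17.07
tool_pos: [0.5454, -0.0083, 0.1386]
orientation: [[0.027, 0.017, -0.999], [1.0, -0.002, 0.027], [-0.002, -1.0, -0.017]]
wrist_force: [0.2, 0.2, -1.1]
opening: 0.0499
```

Run:
```python
from geo import *
now()
```

```text
t 17.07 TCPlocal [-22.9  -1.7] z 138.6 foot 43.6 arm 98.6 yaw 1.5433 wx wy fix [0.0024 0.0173] F [ 0.2  0.2 -1.1] T [0.   0.04 0.01] op 49.9
```

>>> {"fn": "step_arm", "kwargs": {
  "increments": [
    [[50, -7, 1, -10, 0, 0.016, 0], [50, -1, 0, -12, 0, 0.003, 0], [50, -1, 0, -12, 0, 0.003, 0], [50, 0, 0, -5, 0, 0, 0], [50, 0, 0, 0, 0, 0, 0]]
  ]
}}

```text
t: 17.48
tool_pos: [0.5393, -0.0078, 0.1003]
orientation: [[0.029, 0.0, -1.0], [1.0, -0.003, 0.029], [-0.003, -1.0, -0.001]]
wrist_force: [-0.5, 0.3, 0.3]
opening: 0.0503
```

Run:
```python
from geo import *
now()
im=optics.snapshot("side"); cv2.imwrite(f"pics/side12.png",im[:,:,::-1])
crop("pics/side12.png","pics/s12.png",235,130,385,300,4)
```

```text
t 17.48 TCPlocal [-29.1  -1.3] z 100.3 foot 5.3 arm 60.3 yaw 1.5423 wx wy fix [0.0034 0.0005] F [-0.5  0.3  0.3] T [-0.08  0.03 -0.03] op 50.3
```

View pics/s12.png

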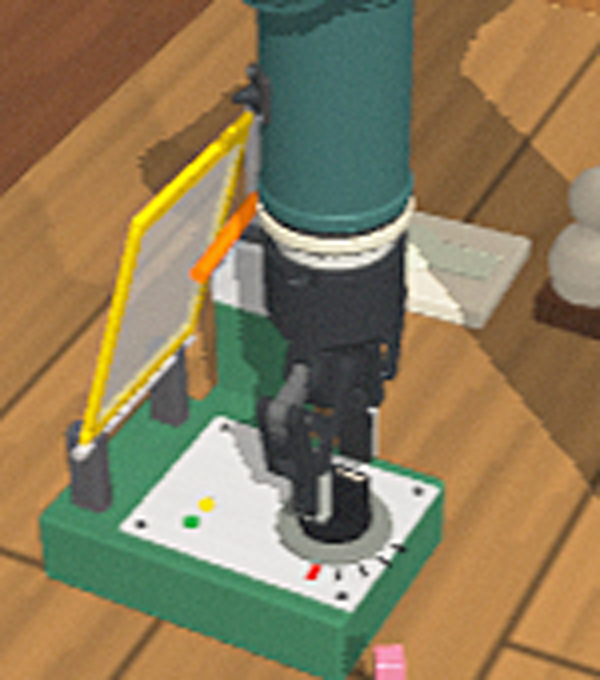

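>>> {"fn": "step_arm", "kwargs": {
  "increments": [
    [[50, -0.5, 0.3, -8, 0.003, 0.003, 0], [30, 0, 0, 0, 0, 0, 0], [8, 0, 0, 0, 0, 0, 0], [8, 0, 0, 0, 0, 0, 0], [8, 0, 0, 0, 0, 0, 0], [8, 0, 0, 0, 0, 0, 0]]
  ],
  "newtons": 30
}}

```text
t: 18.03
tool_pos: [0.5396, -0.0071, 0.0926]
orientation: [[0.029, -0.001, -1.0], [1.0, 0.001, 0.029], [0.0, -1.0, 0.001]]
wrist_force: [1.0, 0.1, -3.8]
opening: 0.0134
```

Run:
```python
from geo import *
now()
```

```text
t 18.03 TCPlocal [-28.8  -0.6] z 92.6 foot -2.4 arm 52.6 yaw 1.5421 wx wy fix [-0.0005 -0.0013] F [ 1.   0.1 -3.8] T [-0.09 -0.08  0.08] op 13.4
```

>>> {"fn": "step_arm", "kwargs": {
  "increments": [
    [[8, -0.8, 0, 0, 0, 0, -0.04], [8, 0, 0, 0, 0, 0, -0.08], [8, 0, 0, 0, 0, 0, -0.1], [8, 0, 0, 0, 0, 0, -0.1], [8, 0, 0, 0, 0, 0, -0.1], [8, 0, 0, 0, 0, 0, -0.1], [8, 0, 0, 0, 0, 0, -0.08], [8, 0, 0, 0, 0, 0, -0.04], [8, 0, 0, 0, 0, 0, 0]]
  ]
}}

```text
t: 18.78
tool_pos: [0.5393, -0.0075, 0.0926]
orientation: [[0.643, 0.0, -0.766], [0.766, -0.001, 0.643], [-0.001, -1.0, -0.001]]
wrist_force: [-0.1, 0.4, -2.3]
opening: 0.0136
```

Run:
```python
from geo import *
now()
```

```text
t 18.78 TCPlocal [-29.1  -1.1] z 92.6 foot -2.4 arm 52.6 yaw 0.8727 wx wy fix [0.0014 0.0003] F [-0.1  0.4 -2.3] T [ 0.1   0.01 -0.09] op 13.6
```

>>> {"fn": "step_arm", "kwargs": {
  "increments": [
    [[8, 0, 0, 0, 0, 0, -0.06], [8, 0, 0, 0, 0, 0, -0.1], [8, 0, 0, 0, 0, 0, -0.1], [8, 0, 0, 0, 0, 0, -0.1], [8, 0, 0, 0, 0, 0, -0.1], [8, 0, 0, 0, 0, 0, -0.06], [8, 0, 0, 0, 0, 0, -0.03], [8, 0, 0, 0, 0, 0, 0]]
  ]
}}

```text
t: 19.45
tool_pos: [0.539, -0.0077, 0.0926]
orientation: [[0.953, -0.001, -0.304], [0.304, -0.002, 0.953], [-0.001, -1.0, -0.002]]
wrist_force: [0.7, 0.4, -2.0]
opening: 0.0134
```

Run:
```python
from geo import *
now()
```

```text
t 19.45 TCPlocal [-29.4  -1.2] z 92.6 foot -2.4 arm 52.6 yaw 0.3094 wx wy fix [ 0.002  -0.0008] F [ 0.7  0.4 -2. ] T [ 0.16 -0.07 -0.07] op 13.4
```

>>> {"fn": "step_arm", "kwargs": {
  "increments": [
    [[8, 0, 0, 0, 0, 0, -0.03], [8, 0, 0, 0, 0, 0, -0.03], [8, 0, 0, 0, 0, 0, -0.03], [8, 0, 0, 0, 0, 0, -0.02]]
  ]
}}

```text
t: 19.78
tool_pos: [0.5389, -0.0077, 0.0927]
orientation: [[0.979, -0.001, -0.203], [0.203, -0.002, 0.979], [-0.001, -1.0, -0.002]]
wrist_force: [0.2, 1.5, -2.8]
opening: 0.0131
```

Run:
```python
from geo import *
now()
```

```text
t 19.78 TCPlocal [-29.5  -1.2] z 92.7 foot -2.3 arm 52.7 yaw 0.2048 wx wy fix [ 0.002  -0.0009] F [ 0.2  1.5 -2.8] T [ 0.24 -0.04  0.11] op 13.1
```

>>> {"fn": "step_arm", "kwargs": {
  "increments": [
    [[8, 0, 0, 0, 0, 0, -0.02], [8, 0, 0, 0, 0, 0, -0.02]]
  ]
}}

```text
t: 19.95
tool_pos: [0.5389, -0.0077, 0.0926]
orientation: [[0.986, -0.001, -0.164], [0.164, -0.002, 0.986], [-0.001, -1.0, -0.002]]
wrist_force: [0.6, 0.3, -1.8]
opening: 0.0132
```

Run:
```python
from geo import *
now()
```

```text
t 19.95 TCPlocal [-29.5  -1.2] z 92.6 foot -2.4 arm 52.6 yaw 0.1649 wx wy fix [ 0.002 -0.001] F [ 0.6  0.3 -1.8] T [0.22 0.   0.09] op 13.2
```

>>> {"fn": "step_arm", "kwargs": {
  "increments": [
    [[8, 0, 0, 0, 0, 0, -0.015], [8, 0, 0, 0, 0, 0, 0]]
  ]
}}

```text
t: 20.12
tool_pos: [0.5389, -0.0078, 0.0926]
orientation: [[0.989, -0.001, -0.148], [0.148, -0.002, 0.989], [-0.001, -1.0, -0.002]]
wrist_force: [-0.2, -0.1, -2.3]
opening: 0.0136
```

Run:
```python
from geo import *
now()
```

```text
t 20.12 TCPlocal [-29.5  -1.3] z 92.6 foot -2.4 arm 52.6 yaw 0.1485 wx wy fix [ 0.002  -0.0011] F [-0.2 -0.1 -2.3] T [ 0.06 -0.01 -0.03] op 13.6
```

>>> {"fn": "step_arm", "kwargs": {
  "increments": [
    [[8, 0, 0, 0, 0, 0, -0.015], [8, 0, 0, 0, 0, 0, 0]]
  ]
}}

```text
t: 20.28
tool_pos: [0.5389, -0.0079, 0.0927]
orientation: [[0.991, -0.001, -0.134], [0.134, -0.002, 0.991], [-0.001, -1.0, -0.002]]
wrist_force: [1.1, 0.8, -1.7]
opening: 0.0134
```

Run:
```python
from geo import *
now()
```

```text
t 20.28 TCPlocal [-29.4  -1.4] z 92.7 foot -2.3 arm 52.7 yaw 0.1341 wx wy fix [ 0.0024 -0.001 ] F [ 1.1  0.8 -1.7] T [ 0.11 -0.02  0.45] op 13.4
```

>>> {"fn": "step_arm", "kwargs": {
  "increments": [
    [[8, 0, 0, 0, 0, 0, 0]]
  ]
}}

```text
t: 20.37
tool_pos: [0.5389, -0.0079, 0.0927]
orientation: [[0.991, -0.001, -0.134], [0.134, -0.003, 0.991], [-0.001, -1.0, -0.002]]
wrist_force: [0.5, 1.7, -2.0]
opening: 0.0135
```

Run:
```python
from geo import *
now()
```

```text
t 20.37 TCPlocal [-29.4  -1.4] z 92.7 foot -2.3 arm 52.7 yaw 0.1349 wx wy fix [ 0.0026 -0.001 ] F [ 0.5  1.7 -2. ] T [ 0.17 -0.03  0.45] op 13.5
```

>>> {"fn": "step_arm", "kwargs": {
  "increments": [
    [[20, 0, 0, 0, 0, 0, 0], [45, 0, 0, 0, 0, 0, 0], [45, 0, 0, 0, 0, 0, 0], [45, 0, 0, 5, 0, 0, 0], [45, 0, 0, 10, 0, 0, 0], [45, -2, 0, 20, 0, 0, 0], [45, -5, 0, 30, 0, 0, 0], [45, -8, 0, 30, 0, 0, 0], [45, -10, 0, 30, 0, 0, 0], [45, -10, 0, 30, 0, 0, 0]]
  ]
}}

```text
t: 21.2
tool_pos: [0.5003, -0.0079, 0.2523]
orientation: [[0.991, -0.01, -0.133], [0.133, -0.001, 0.991], [-0.01, -1.0, 0.0]]
wrist_force: [0.3, -0.4, 0.5]
opening: 0.045
```

>>> {"fn": "step_arm", "kwargs": {
  "increments": [
    [[45, -10, 20, 25, 0, 0, 0], [45, -10, 30, 20, 0, 0, 0], [45, -10, 35, 10, 0, 0, 0], [45, -10, 35, 0, 0, 0, 0], [45, -5, 35, 0, 0, 0, 0], [45, 0, 20, 0, 0, 0, 0], [45, 0, 10, 0, 0, 0, 0], [45, 0, 0, 0, 0, 0, 0]]
  ]
}}

```text
t: 21.87
tool_pos: [0.4538, 0.1832, 0.3299]
orientation: [[0.992, 0.019, -0.127], [0.127, 0.001, 0.992], [0.019, -1.0, -0.001]]
wrist_force: [0.1, -0.3, 0.2]
opening: 0.0454
```

Run:
```python
from geo import *
now()
for n in("side","top"):
    im=optics.snapshot(n); cv2.imwrite(f"pics/{n}13.png",im[:,:,::-1])
crop("pics/side13.png","pics/s13.png",235,130,425,300,4)
crop("pics/top13.png","pics/t13.png",290,150,400,260,6)
```

```text
t 21.87 TCPlocal [-119.2  187.5] z 329.9 foot 234.9 arm 289.9 yaw 0.1271 wx wy fix [-0.0013  0.0186] F [ 0.1 -0.3  0.2] T [-0.01 -0.02 -0.02] op 45.4
```

View pics/s13.png

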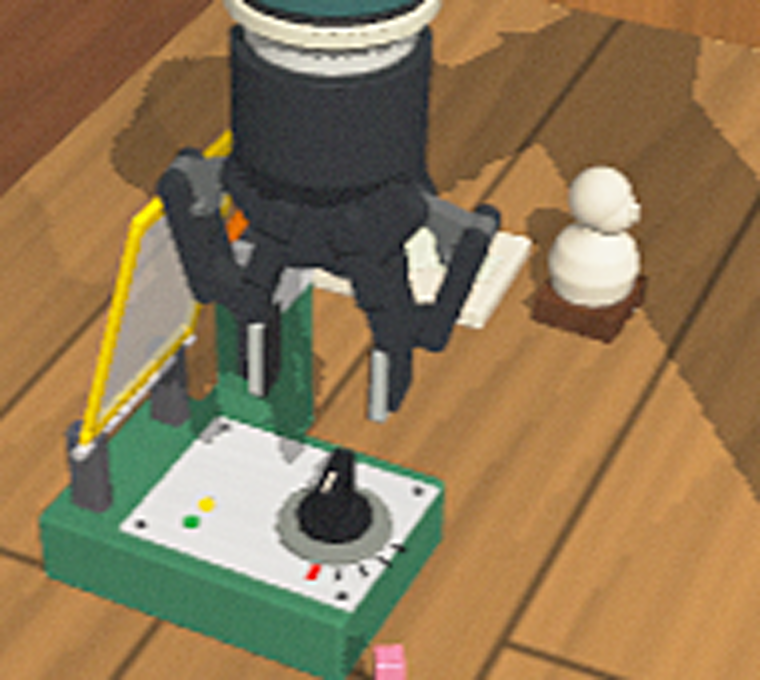

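View pics/t13.png

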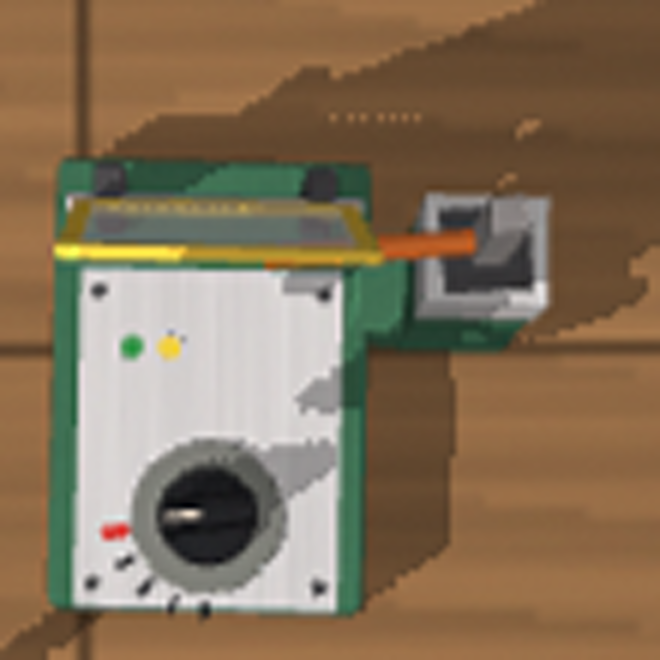

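Run:
```python
from geo import *
crop("pics/top13.png","pics/t13b.png",308,220,340,252,18)
im=cv2.imread("pics/t13b.png")
def bar(a,col):
    for L,Wd,z in((21,7,.094),):
        pts=[]
        for x,y in((-L,-Wd),(L,-Wd),(L,Wd),(-L,Wd)):
            c,s=np.cos(-a),np.sin(-a); pts.append(np.r_[wor((-30+c*x-s*y,c*y+s*x)),z])
        q=(P("top",np.array(pts))-[308,220]+.5)*18-.5; cv2.polylines(im,[np.round(q).astype(int)],True,col,1)
bar(1.4,(0,0,255)); bar(1.55,(0,255,0))
cv2.imwrite("pics/t13b.png",im)
```

```text
(no output)
```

View pics/t13b.png

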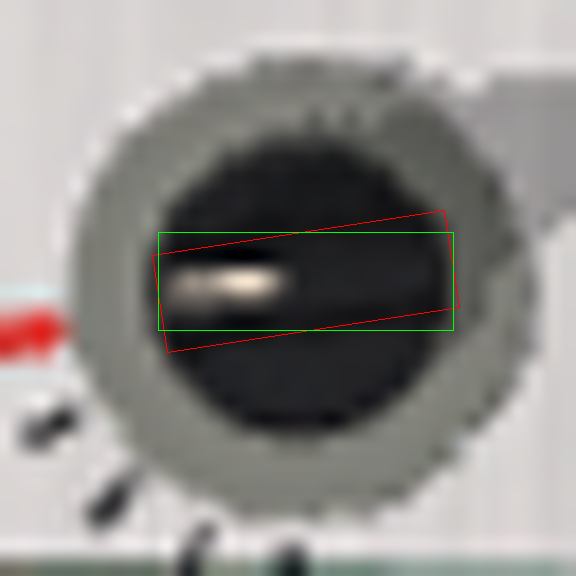

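>>> {"fn": "step_arm", "kwargs": {
  "increments": [
    [[45, 0, 30, 10, 0, 0, 0], [45, 0, 35, 10, 0, 0, 0], [45, 0, 35, 0, 0, 0, 0], [45, 0, 30, 0, 0, 0, 0], [45, 0, 10, 0, 0, 0, 0], [45, 0, 0, 0, 0, 0, 0]]
  ]
}}

```text
t: 22.47
tool_pos: [0.4556, 0.3174, 0.3514]
orientation: [[0.993, 0.018, -0.114], [0.114, -0.005, 0.993], [0.018, -1.0, -0.007]]
wrist_force: [0.3, 0.2, -0.0]
opening: 0.0449
```

Run:
```python
from geo import *
now()
im=optics.snapshot("side"); cv2.imwrite("pics/side14.png",im[:,:,::-1])
optics.snapshot("top")
for n in("mug","bust","plaque"): print(n,[(np.round(d["position"],1).tolist(),round(d["confidence"],2)) for d in models.spot_point("top",n)])
```

```text
t 22.47 TCPlocal [-120.7  321.8] z 351.4 foot 256.4 arm 311.4 yaw 0.1142 wx wy fix [0.005  0.0185] F [ 0.3  0.2 -0. ] T [ 0.01  0.02 -0.01] op 44.9
mug [([192.1, 200.0], 0.69), ([370.0, 191.7], 0.68)]
bust [([441.0, 252.6], 0.63), ([324.4, 192.7], 0.57)]
plaque [([443.1, 202.4], 0.85), ([369.3, 192.1], 0.51)]
```

View pics/side14.png

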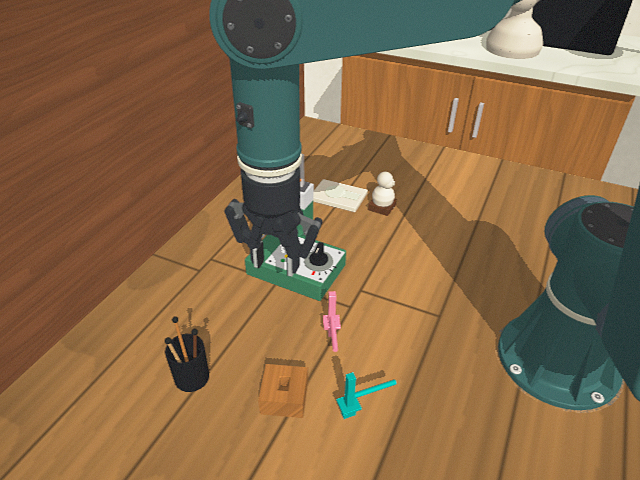

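>>> {"fn": "step_arm", "kwargs": {
  "increments": [
    [[45, -10, 38, 0, 0, 0, 0], [45, -10, 38, 0, 0, 0, 0], [45, -10, 38, 0, 0, 0, 0], [45, -5, 25, 0, 0, 0, 0], [45, 0, 10, 0, 0, 0, 0], [45, 0, 0, 0, 0, 0, 0]]
  ]
}}

```text
t: 23.22
tool_pos: [0.4221, 0.4591, 0.3519]
orientation: [[0.995, 0.019, -0.096], [0.097, -0.01, 0.995], [0.018, -1.0, -0.012]]
wrist_force: [-0.6, -0.8, 0.6]
opening: 0.0452
```

Run:
```python
from geo import *
now()
for n in("side","top"):
  im=optics.snapshot(n); cv2.imwrite(n.join(["pics/","15.png"]),im[:,:,::-1])
crop("pics/side15.png","pics/s15.png",235,130,385,300,4)
```

```text
t 23.22 TCPlocal [-157.6  462.6] z 351.9 foot 256.9 arm 311.9 yaw 0.0968 wx wy fix [0.0099 0.0189] F [-0.6 -0.8  0.6] T [-0.03  0.02 -0.04] op 45.2
```

View pics/s15.png

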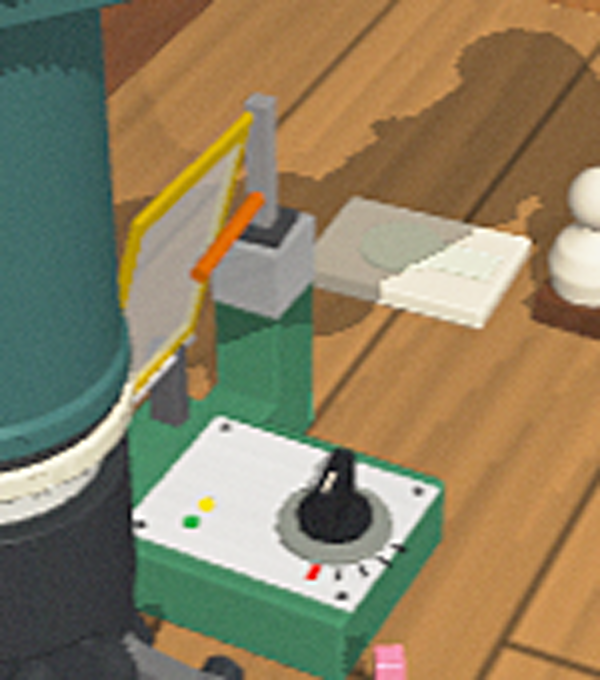

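View pics/top15.png

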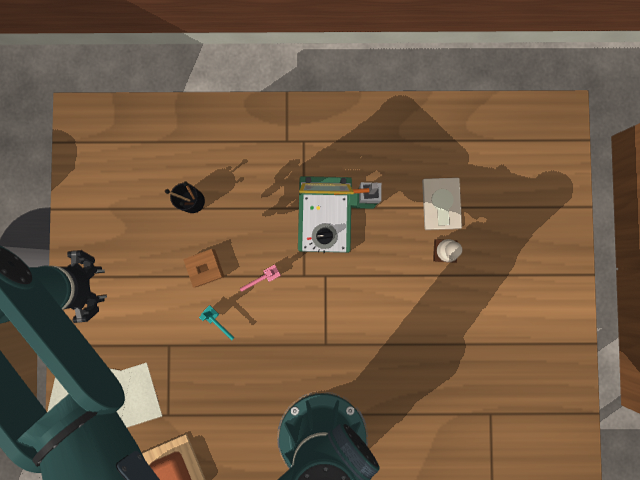

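The prop is upright, its collar flush on the head. The cover rests on the orange arm and the dial points at the red mark. The bust, mug and plaque have not moved. I'm handing the job in.

```bash
python3 -c "
from station import env
print(env.close_job())"
```

```text
the job is handed in; nothing more can be done
None
```

The job is done and handed in at about 23 s of the 72 s allowed.

- **Prop and cover:** I lifted the cover with the orange arm and found the socket about 8 mm towards -x of its drawn place. The foot went down freely, and I felt the collar seat at about 10 N at the expected depth. After letting go, the last pictures show the prop upright, its collar flush on the head and the cover resting on the arm.
- **Dial:** I turned it clockwise. It met the stop at about 1.40 rad, where the moment on the tool rose to a steady 0.45 N m. I then let go and backed the arm well away.
- **Rest of the scene:** The mug, bust and plaque look unmoved in the last pictures, and the robot was touching nothing.

**Weak checks:** At this resolution the overhead picture only shows the dial pointer at the red mark to within a few degrees. The exact dial angle therefore rests on the felt stop and the tool's yaw. I did not measure the cover's final angle in numbers; I judged it from the pictures.

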